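Square up the end plate with a try square

TASK

Pull the try square out of its slanted holder and use it to set the tilting end plate of the stop fixture square: lay the stock flat on the fixture's top board, push the square toward the plate until the whole blade edge lies flush on it, and press against both faces for about a second. Then put the square back fully home in its holder and push the lock lever all the way over, away from you. Move the plate only with the square, not with the fingers, and do not disturb the other things.

Things in the scene. Friction and masses are not known exactly. Their poses are not given: they have to be found in the camera images.
- try_square: L-shaped try square, 0.11-0.21 kg. Origin: inner corner. Dark wooden stock along +x: x -30 to 95 mm, y +-9, z 0 to 36; smooth underside z = 0. Steel blade along -z: x -28 to 0, y +-2, down to z -90; working edge x = 0. Grip the stock across its 18 mm thickness (y) near x 60, z 24, where fingers clear holder and board. Starts home in the holder, axes along slant_block's.
- slant_block: Brown wooden holder block, fixed, leaning 24 degrees with its top toward the robot. Origin: on its upper end face, where the square's inner corner lies when home, 118 mm above the bench; z = direction of pulling out. Home: the square's axes lie along these, stock resting on the end face. Slot x -32 to 4 mm, y +-4.5, 100 deep; block x -46 to 34, y +-20.
- block_top: Flat smooth pale wooden top board of the stop fixture, fixed, 125 mm above the bench; top face z = 0, x 20 to 211 mm, y +-42. Origin: at top face height, in the plane of the end plate's outer face when it is square, mid width. -x points to the front, toward the robot; z up. When flush, the square's origin and axes coincide with these (y may differ).
- end_plate (a joint): lean of the end plate (hinged at its foot, 95 mm below and 3 mm behind block_top's origin), rad: 0 = square to the top board, positive = leaning out to the front (starts 0.10 to 0.25), range -0.12 to 0.30. Stiff (0.15 N m, about 2 N at the upper edge), stays where it is left; can be pushed past square. The lock lever does not move it.
- lock_lever (a joint): lock lever at the rear of the top board, pivot 175 mm behind (+x) and 22 mm above block_top's origin; rad: 0 = leaning 0.5 rad to the front, 1.0 = 0.5 rad to the back, fully over (+x of block_top). Starts 0 to 0.15; moves in block_top's x-z plane, needs about 1 N at the tip and stays where it is left.
- lock_lever_tip (a point): centre of the black ball (26 mm diameter) at the end of the lock lever, 70 mm from its pivot; pushed along +x of block_top it swings over
- roll_of_tape: black roll of tape lying on the bench, 62 mm wide, 19 mm high; leave alone. Origin under its centre.
- plug_gauge_0: steel plug gauge lying on the bench, 97 mm long, 22 mm thick; leave alone. Origin under its centre.
- lot_stamp: wooden-handled hand stamp standing on the bench, 64 mm high; leave alone. Origin under its centre.
- plate_edge (a point): middle of the upper edge of the end plate's outer face. The plate is aluminium, 70 mm wide, 88 high, 6 thick, and stands before the front end of the fixture; its axes are those of block_top turned by the lean. Upper edge 8 mm below the top face.

How it is judged (in metres and radians):
On the way, in this order (a step that is already met when the one before it is completed fails the run):
1. the square is drawn clear of its holder (distance between try_square and slant_block above 0.095 m), for 0.1 s.
2. stock flat on the top board and blade flush on the squared plate, both pressed (contact force between try_square and block_top above 1 N and contact force between try_square and end_plate above 1 N and contact force between the fingers and try_square above 1 N and angle between the z axis of try_square and the z axis of block_top, either way round below 0.03 rad and angle between the z axis of try_square and the z axis of end_plate, either way round below 0.03 rad and angle between the x axis of try_square and the x axis of block_top, either way round below 0.1 rad and z of try_square in the frame of block_top below 0.003 m and value of joint end_plate between -0.025 and 0.025 rad), for 0.4 s.
3. the square is home in its holder again and let go (distance between try_square and slant_block below 0.012 m and angle between the z axis of try_square and the z axis of slant_block, either way round below 0.12 rad and contact force between the fingers and try_square below 0.2 N), for 0.2 s.
4. the lock lever is pushed all the way over (value of joint lock_lever above 0.85 rad), for 0.1 s.
At the end, for the whole second after the job is handed in: The end plate stands within 0.03 rad of square, the lock lever is over (above 0.85 rad), and the try square rests home in its holder, within 12 mm and 0.12 rad (value of joint end_plate between -0.03 and 0.03 rad and value of joint lock_lever above 0.85 rad and distance between try_square and slant_block below 0.012 m and angle between the z axis of try_square and the z axis of slant_block, either way round below 0.12 rad and linear speed of try_square below 0.02 m/s); the robot touches nothing.
It fails at once if the fingers touch the end plate (contact force between the fingers and end_plate above 0.5 N).
It fails at once if a bystander is moved more than 20 mm (distance of any of roll_of_tape, plug_gauge_0, lot_stamp from where it was at the start of the episode above 0.02 m).
It also fails if it takes over 67 s, if anything falls off the work surface, if the arm or the gripper's body presses on something with over 40 N, if the wrist force passes 120 N, or if a joint passes its speed limit or range.

ROBOT

A 7-joint arm with a two-finger parallel gripper is mounted at the origin on a cart in front of the work surface, level with it; the furniture and walls round the work are solid. World frame = base frame: x ahead of the robot, y to its left, z up, the work surface at z = 0. Lengths are in m, angles in degrees, forces in N, time in s.
With the tool pointing down it reaches from about 0.425 to 0.875 m from the base axis. Payload 4.7 kg.
Tool frame: the origin (TCP) lies midway between the tips of the shut fingers; the grasp point (between the pads) lies 19 mm behind it; y points along the fingers, x is the direction in which the jaws open and shut, and the axes are right-handed (so a half turn about y gives the same grasp; the last joint's range is limited). The gripper opens to 87 mm and grips with 3 to 60 N. Pads are 19 mm wide; open, the fingers measure 117 mm over their backs; the gripper's body (75 mm by 190 mm) begins 51 mm behind the grasp point.
Start: joints at [68.417, 18.392, -4.016, 83.108, 1.295, 78.541, -3.26], TCP at [0.248, -0.601, 0.223] pointing down, gripper open.
Joint ranges: [-163.93, 163.93], [-17.29, 119.83], [-79.2, 71.16], [3.27, 140.29], [-89.18, 269.18], [5.43, 117.66], [-154.24, 154.24]. Speed limits (degrees/s): [147.25, 147.25, 180, 180, 180, 180, 180].

INTERFACE

Orientations are given as [roll, pitch, yaw] about the fixed x, y, z axes, in that order (R = Rz(yaw) Ry(pitch) Rx(roll)).
In Python, from cell import env gives the robot as it stands.
- The arm moves only by the tool carry_out, never from a script. Its argument "targets" is a list of rows, each a list of 2 entries, a list of its own where there are three numbers: the shift along the tool's x, y, z in mm, then the turn, a rotation vector about the tool's x, y, z in degrees. A call has 1 to 12 rows; each row shifts and turns the commanded pose from where the row before left it, along the tool's axes as they then stand; what a row does not reach is not made up. A row lasts 1/10 s, in which the tool goes at most 50 mm and 8.59 degrees, less where a joint would pass 70% of its speed; a pose out of reach is approached as far as the arm can. A call with a gripper value outside its range is refused whole. "jaw" is the opening, from 0 (shut) to 1 (fully open), set as the call begins (left out, the last holds). The fingers move at their own pace and stop on an object; "squeeze" is the grip in N (left out, the last holds). Time passes only in rows, so rows that do not move let the fingers close. It gives the time, the measured TCP pose, the force and the opening at its end, in the units of the state.
- env.get_obs(): the state, without advancing time (a new reading comes with each control period).
- env.read_camera(name): name is "scene" or "top" or "wrist"; returns the picture (420x560x3 uint8, red, green, blue); there is no depth.
- env.get_calibration(name): a dict with "fx", "fy", "cx", "cy" (pixels), "R" (3x3) and "t" (3): a world point X has camera coordinates R X + t; the wrist camera has in their place "hand_eye" (4x4, takes a point from camera to tool coordinates, whose origin is the TCP and whose axes are the tool frame's). Camera axes: x right, y down, z forward; pixel columns grow to the right and rows downward; lengths in m; the calibration is good to about 2 mm. A picture is of the moment at which its call begins: read the wrist's pose just before it. get_calibration takes no time and is no camera call.
- env.sign_off(): hands the job in, once; it reports no verdict.
Trained networks look in the newest picture that a camera, given by its name, has taken for a name from the list of things; names that differ only in an ending like _2 or _b are one class to them, and where a whole thing is asked for, a point or a joint stands for the part that bears it (a point fixed in the world has none). Each returns a list of dicts, best first, with "p" (0 to 1); they miss things now and then, are a little off and sometimes report something else, mostly with a low value. They report only what shows in the picture. A call takes as long as a camera call.
- env.outline_of(camera, label): "mask" (420x560 bool, what is visible of it) and "xy" ([column, row] in pixels, amid what is visible of it).
The state is a dict: "time_s": time; "qpos": joint angles; "joint_velocities": joint speeds; "effort": joint torques, N m; "tool_pos": TCP position; "tool_rot": TCP orientation; "force": force on the tool from outside, world axes, zero at the start; "wrist_torque": the same for the moment, N m; "grip_width": finger opening in m.
Only numpy, scipy, OpenCV 4.12 (cv2) and the standard library are available. Lean on these libraries where they do the work, as an engineer would, in place of code of your own. Each camera call takes 0.05 s, during which the arm holds its last target.

## Working session

There is one attempt and no reset: what is moved stays moved. The work goes in short steps, Python scripts to look and compute and a tool call to move; the robot and the scene stay as the last step left them, time stands still between calls to the robot, and variables do not carry over. Pictures are saved under pics/ and viewed, and the job is handed in when it is done.

Besides the shell and the picture viewer there is one more tool, called after "Emit:" as name(argument=value, ...) on one line, values as JSON. carry_out: Moves the arm, as the interface text tells. Its arguments: {"type":"object","properties":{"targets":{"type":"array","items":{"type":"array"}},"jaw":{"type":"number"},"squeeze":{"type":"number"}},"required":["targets"]}

```bash
ls; mkdir -p pics; cat > h.py <<'E'
import numpy as np, cv2
from cell import env
from scipy.spatial.transform import Rotation as R
def save(cam,name):
    im=env.read_camera(cam); cv2.imwrite(f'pics/{name}.png',im[:,:,::-1]); return im
E
python3 - <<'E'
from h import *
o=env.get_obs()
for k,v in o.items(): print(k,np.round(v,3))
for c in ('scene','top'):
    k=env.get_calibration(c); print(c,k['fx'],k['cx'],k['cy'],np.round(k['R'],3).tolist(),np.round(k['t'],3)); save(c,c+'0')
print(env.get_calibration('wrist'))
E
```

```text
pics
time_s 0.0
qpos [68.417 18.439 -4.015 83.176  1.297 78.541 -3.261]
joint_velocities [-0.    -0.066 -0.031  0.095 -0.032 -0.001 -0.071]
effort [ 0.0000e+00 -4.9129e+01 -4.0400e-01 -3.1252e+01 -6.4000e-02  4.4000e-02
  0.0000e+00]
tool_pos [ 0.247 -0.601  0.221]
tool_rot [-90.008   0.11  -67.608]
force [ 0.348  0.909 -0.712]
wrist_torque [-0.047  0.024  0.018]
grip_width 0.087
scene 448.87646269127356 288.3213643459698 204.2689498998905 [[-0.457, -0.889, 0.026], [-0.438, 0.199, -0.876], [0.774, -0.412, -0.481]] [0.299 0.323 0.536]
top 399.4590957253183 280.6482644926129 211.6953369201514 [[0.004, -1.0, 0.016], [-0.984, -0.007, -0.18], [0.18, -0.015, -0.984]] [0.096 0.529 0.897]
{'fx': 349.6230384788269, 'fy': 349.6230384788269, 'cx': 275.33390975671824, 'cy': 216.30208016191105, 'hand_eye': array([[ 9.99999623e-01, -6.37317870e-04,  5.90345090e-04,
        -1.05595062e-03],
       [-7.33385200e-04, -2.55083320e-01,  9.66918798e-01,
        -1.61900738e-01],
       [-4.65647443e-04, -9.66918866e-01, -2.55083691e-01,
         6.86336192e-02],
       [ 0.00000000e+00,  0.00000000e+00,  0.00000000e+00,
         1.00000000e+00]])}
```

View pics/scene0.png

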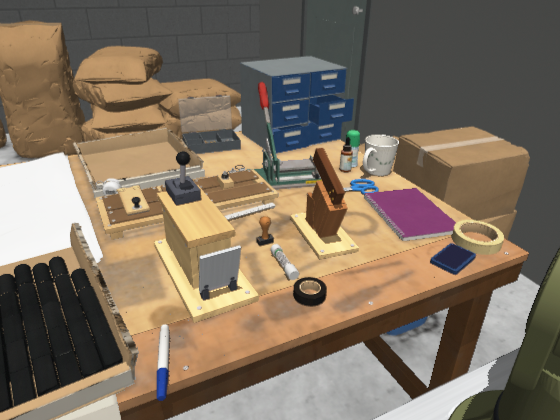

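View pics/top0.png

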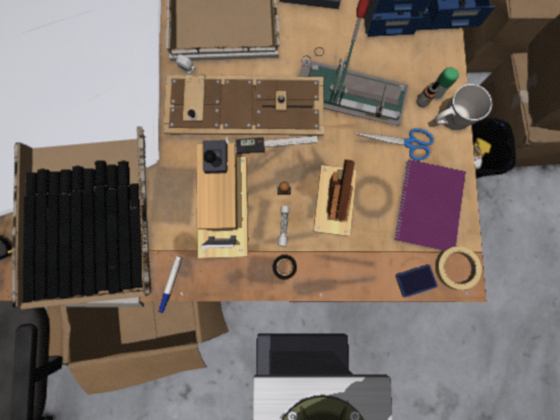

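```bash
python3 - <<'E'
from h import *
for c in ('scene','top'):
    k=env.get_calibration(c); print(c,-k['R'].T@k['t'])
s=cv2.imread('pics/scene0.png');t=cv2.imread('pics/top0.png')
def crop(im,x0,y0,w,h,f,n): cv2.imwrite(f'pics/{n}.png',cv2.resize(im[y0:y0+h,x0:x0+w],None,fx=f,fy=f,interpolation=cv2.INTER_CUBIC))
crop(s,140,140,130,150,4,'s_fix');crop(s,270,140,100,120,5,'s_hol')
crop(t,190,130,80,140,4,'t_fix');crop(t,300,140,80,110,5,'t_hol')
E
```

```text
scene [-0.13695133  0.42219826  0.53258593]
top [0.35806205 0.11323111 0.97542357]
```

View pics/s_fix.png

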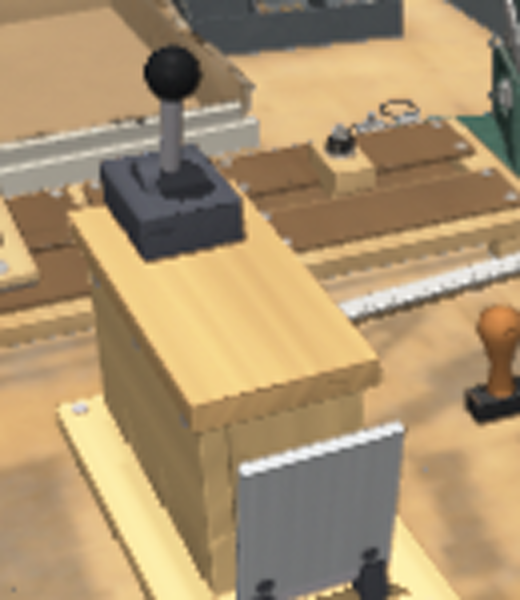

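View pics/s_hol.png

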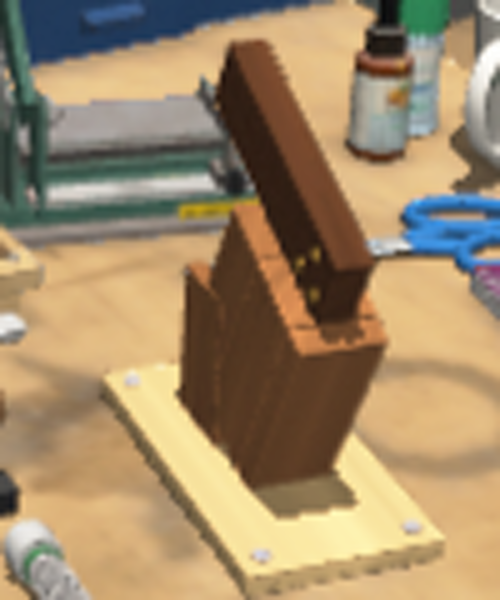

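View pics/t_fix.png

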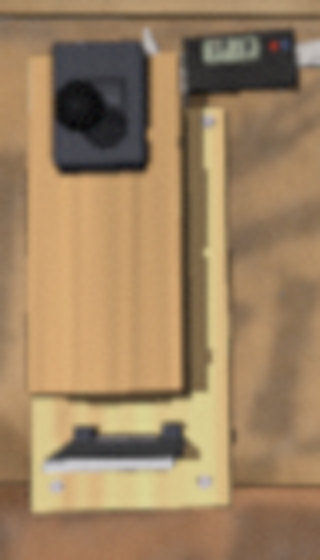

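View pics/t_hol.png

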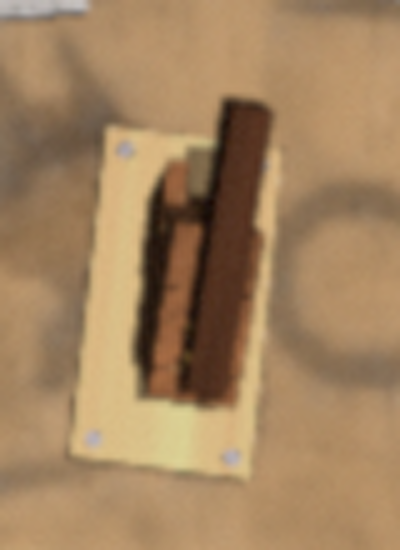

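```bash
cat >> h.py <<'E'
from scipy.optimize import least_squares
CAL={c:env.get_calibration(c) for c in ('scene','top','wrist')}
def proj(cam,P,obs=None):
    k=CAL[cam];P=np.atleast_2d(P)
    if cam=='wrist':
        H=k['hand_eye'];T=np.eye(4);T[:3,:3]=R.from_euler('xyz',obs['tool_rot'],degrees=True).as_matrix();T[:3,3]=obs['tool_pos']
        M=np.linalg.inv(T@H);C=P@M[:3,:3].T+M[:3,3]
    else: C=P@k['R'].T+k['t']
    return np.c_[k['fx']*C[:,0]/C[:,2]+k['cx'],k['fy']*C[:,1]/C[:,2]+k['cy']]
def frame(p,z,lean=0):  # p=(x,y,yaw rad)
    M=np.eye(4);M[:3,:3]=R.from_euler('ZY',[p[2],-lean]).as_matrix();M[:3,3]=[p[0],p[1],z];return M
def tf(M,P): return np.atleast_2d(P)@M[:3,:3].T+M[:3,3]
E
python3 - <<'E'
from h import *
F=[('scene',(20,42,0),(188.3,241)),('scene',(20,-42,0),(235,228.8)),('scene',(211,42,0),(157,193)),
('top',(20,42,0),(197,228.8)),('top',(20,-42,0),(235.8,227.3)),('top',(211,42,0),(197.3,144.5))]
L=np.radians(24)
H=[('scene',(-46,20,0),(329,211)),('scene',(-46,-20,0),(347,208)),('scene',(34,20,0),(318,180)),
('scene',(-30,9,36),(337,193)),('scene',(-30,-9,36),(344.6,192.4)),('scene',(95,9,36),(317,148.4)),('scene',(95,-9,36),(325,148)),
('top',(-46,20,0),(327.6,219)),('top',(-46,-20,0),(347,221)),('top',(-30,9,36),(337.6,218.6)),('top',(-30,-9,36),(345,220.6)),('top',(95,9,36),(344.4,159.4)),('top',(95,-9,36),(354,161))]
for n,K,z,l in (('fix',F,.125,0),('hol',H,.118,L)):
    def r(p): 
        M=frame(p,z,l); return np.concatenate([(proj(c,tf(M,np.array(a)/1000))[0]-b) for c,a,b in K])
    s=least_squares(r,[.5,0,0],loss='soft_l1'); print(n,s.x,np.degrees(s.x[2])); print(np.round(r(s.x).reshape(-1,2),1).tolist())
E
```

```text
fix [0.45692538 0.23634212 0.0364278 ] 2.0871594691422377
[[-0.6, 0.4], [0.5, 0.2], [-0.6, 0.0], [0.1, -0.0], [0.6, 0.3], [0.3, -0.7]]
hol [ 0.53870689 -0.03426326 -0.14785696] -8.471579581636572
[[0.3, 0.8], [0.8, 1.1], [-1.7, 1.2], [-1.0, 0.3], [-0.1, -0.3], [-1.6, -1.2], [-1.6, -1.6], [1.6, 1.2], [0.0, 1.9], [-0.8, -0.5], [0.2, -1.3], [3.3, 0.4], [2.4, 0.1]]
```

```bash
cat >> h.py <<'E'
def toolR(o): return R.from_euler('xyz',o['tool_rot'],degrees=True)
def go(o,pos,rot=None):
    """tool-frame shift (mm) from measured to pos; rotvec deg from current to rot (done after shift)"""
    r=toolR(o); d=r.inv().apply(np.array(pos)-o['tool_pos'])*1000
    print('shift',np.round(d,1),'n>=',np.ceil(np.linalg.norm(d)/50))
    if rot is not None:
        w=(r.inv()*rot).as_rotvec(degrees=True); print('turn',np.round(w,2),'n>=',np.ceil(np.linalg.norm(w)/8.59))
def toolfor(M,pitch=0):
    # tool y=-z of M, tool z=+x of M, tool x = -y of M
    A=M[:3,:3]; return R.from_matrix(np.c_[-A[:,1],-A[:,2],A[:,0]])
E
python3 - <<'E'
from h import *
o=env.get_obs()
go(o,[.56,-.04,.29],toolfor(frame((0,0,np.radians(-8)),0)))
E
```

```text
shift [-399.3  -67.8  502.6] n>= 13.0
turn [ 3.000e-02  3.039e+01 -9.000e-02] n>= 4.0
```

Emit:
carry_out(targets=[[[0, -34, 0], [0, 0, 0]], [[-30, -34, 36], [0, 0, 0]], [[-30, 0, 38], [0, 0, 0]], [[-30, 0, 38], [0, 0, 0]], [[-30, 0, 38], [0, 0, 0]], [[-30, 0, 38], [0, 0, 0]], [[-30, 0, 38], [0, 0, 0]], [[-30, 0, 38], [0, 0, 0]], [[-30, 0, 38], [0, 0, 0]], [[-30, 0, 38], [0, 0, 0]], [[-30, 0, 38], [0, 0, 0]], [[-30, 0, 38], [0, 0, 0]]], jaw=1)

```text
time_s: 1.3
tool_pos: [0.5039, -0.1413, 0.2857]
tool_rot: [-90.0, -0.0, -67.6]
force: [0.1, -1.2, 0.5]
grip_width: 0.0872
```

Emit:
carry_out(targets=[[[-30, 0, 38], [0, 0, 0]], [[-30, 0, 38], [0, 0, 0]], [[-9, 0, 10], [0, 7.6, 0]], [[0, 0, 0], [0, 7.6, 0]], [[0, 0, 0], [0, 7.6, 0]], [[0, 0, 0], [0, 7.6, 0]], [[0, 0, 0], [0, 0, 0]], [[0, 0, 0], [0, 0, 0]]])

```text
time_s: 2.1
tool_pos: [0.5566, -0.0465, 0.2856]
tool_rot: [-90.0, -0.0, -97.8]
force: [-0.8, -0.2, -1.0]
grip_width: 0.087
```

```bash
python3 - <<'E'
from h import *
o=env.get_obs(); print(o['time_s'],o['tool_pos'],o['tool_rot'],o['joint_velocities'])
save('wrist','w1')
E
```

```text
2.1 [ 0.55657051 -0.04648551  0.28561333] [-9.00333184e+01 -3.79776545e-03 -9.78257624e+01] [ 0.23920391 -0.07942324 -0.11246896 -0.16191821 -0.03888538  0.02494157
 -0.34791226]
```

View pics/w1.png

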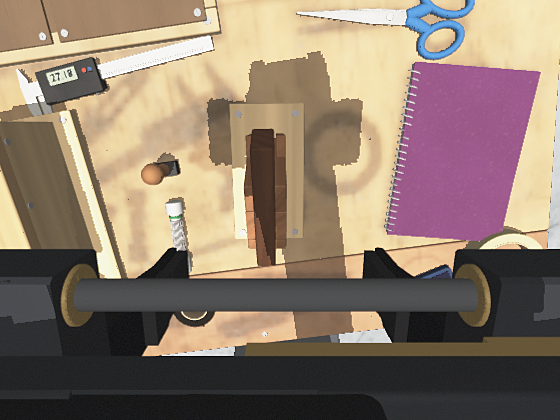

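```bash
python3 - <<'E'
from h import *
o=env.get_obs()
im=cv2.imread('pics/w1.png')
cv2.imwrite('pics/w1c.png',cv2.resize(im[110:280,220:320],None,fx=5,fy=5,interpolation=cv2.INTER_CUBIC)[:,:][:850])
big=cv2.resize(im[100:280,200:340],None,fx=4,fy=4,interpolation=cv2.INTER_CUBIC)
M=frame((.5387,-.0343,-.1479),.118,np.radians(24))
for pts,c in (([(-46,20,0),(-46,-20,0),(34,-20,0),(34,20,0)],(0,255,0)),([(-30,9,36),(-30,-9,36),(95,-9,36),(95,9,36)],(0,0,255))):
    p=proj('wrist',tf(M,np.array(pts)/1000),o); print(np.round(p,1).tolist())
    cv2.polylines(big,[np.int32((p-[200,100])*4)],True,c,1)
cv2.imwrite('pics/w1o.png',big[:600])
cv2.imwrite('pics/w1o2.png',big)
cv2.imwrite('pics/w1p.png',cv2.resize(im[100:280,200:340],None,fx=3.3,fy=3.3,interpolation=cv2.INTER_CUBIC))
E
```

```text
[[247.2, 250.7], [285.0, 251.0], [287.4, 188.3], [243.6, 187.9]]
[[255.6, 265.4], [274.5, 265.5], [276.0, 146.4], [251.1, 146.1]]
```

View pics/w1o.png

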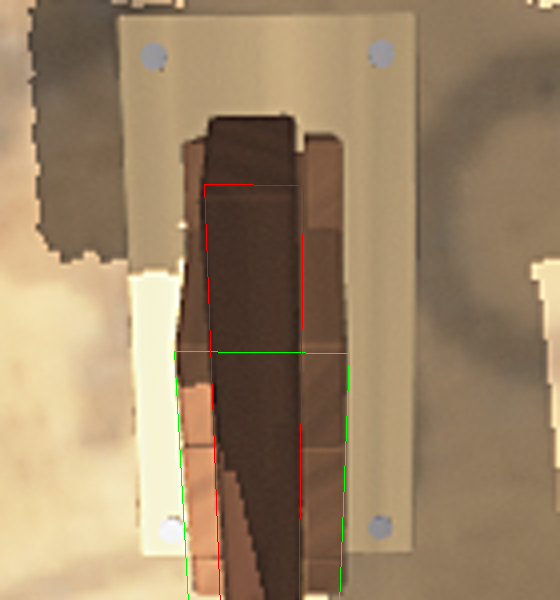

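View pics/w1p.png

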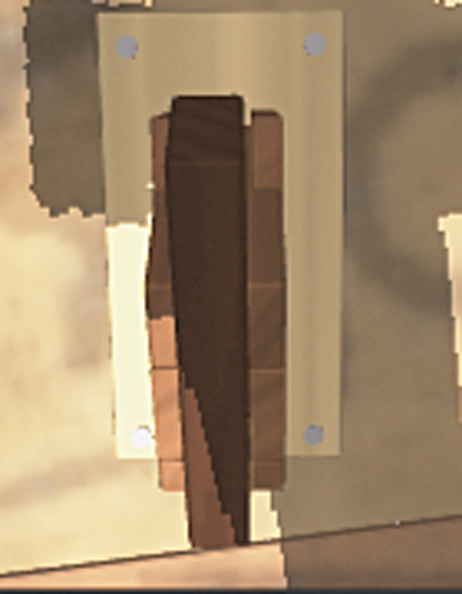

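```bash
python3 - <<'E'
from h import *
o=env.get_obs()
K=[((-46,20,0),(248.5,248.3)),((-46,-20,0),(286,248.3)),((34,20,0),(244.5,186.8)),((34,-20,0),(286.4,186.8)),
((-30,9,36),(258.3,265)),((-30,-9,36),(275,264.5)),((95,9,36),(251,148.3)),((95,-9,36),(274.4,148.3))]
P=np.array([a for a,b in K])/1000;B=np.array([b for a,b in K])
for free in (0,1):
    def r(p):
        M=frame(p,.118 if not free else p[4],np.radians(24) if not free else p[3]); return (proj('wrist',tf(M,P),o)-B).ravel()
    s=least_squares(r,[.54,-.03,-.14,.42,.118][:5 if free else 3]);print(s.x,np.degrees(s.x[2:4]));print(np.round(r(s.x).reshape(-1,2),1).tolist())
E
```

```text
[ 0.53889521 -0.03495479 -0.13040474] [-7.47164136]
[[-0.0, 2.4], [0.3, 2.2], [-0.8, 1.1], [1.0, 0.8], [-1.3, 0.2], [1.0, 0.6], [-0.8, -2.4], [0.7, -2.6]]
[ 0.53958961 -0.03501133 -0.13108134  0.45125825  0.11656945] [-7.51040739 25.85519298]
[[0.1, 0.3], [0.1, 0.1], [-0.8, 0.8], [1.0, 0.5], [-1.2, -1.0], [0.9, -0.6], [-0.8, 0.0], [0.7, -0.2]]
```

```bash
python3 - <<'E'
from h import *
o=env.get_obs()
go(o,[.475,.23,.30],toolfor(frame((0,0,np.radians(2)),0)))
E
```

```text
shift [-262.8  -14.3 -118.6] n>= 6.0
turn [ 0.03 -9.85  0.  ] n>= 2.0
```

Emit:
carry_out(targets=[[[-42, -14, -20], [0, 0, 0]], [[-44, 0, -20], [0, 0, 0]], [[-44, 0, -20], [0, 0, 0]], [[-44, 0, -20], [0, 0, 0]], [[-44, 0, -20], [0, 0, 0]], [[-44, 0, -19], [0, -5, 0]], [[0, 0, 0], [0, -5, 0]], [[0, 0, 0], [0, 0, 0]], [[0, 0, 0], [0, 0, 0]]])

```text
time_s: 3.05
tool_pos: [0.4759, 0.2283, 0.2997]
tool_rot: [-90.0, -0.1, -88.2]
force: [0.4, 0.7, -0.2]
grip_width: 0.0875
```

```bash
python3 - <<'E'
from h import *
o=env.get_obs(); print(o['time_s'],o['tool_pos'],o['tool_rot'])
im=save('wrist','w2')
M=frame((.4569,.2363,.0364),.125)
im=im[:,:,::-1].copy()
p=proj('wrist',tf(M,np.array([(20,42,0),(20,-42,0),(211,-42,0),(211,42,0)])/1000),o);print(p)
cv2.polylines(im,[np.int32(p)],True,(0,0,255),1)
cv2.imwrite('pics/w2o.png',im)
E
```

```text
3.05 [0.47592391 0.22825559 0.2997083 ] [-9.00031337e+01 -5.06127209e-02 -8.81693113e+01]
[[223.89813826 195.16611435]
 [309.62432724 194.72856837]
 [314.18840749 -28.55407418]
 [214.25950591 -28.05050493]]
```

View pics/w2o.png

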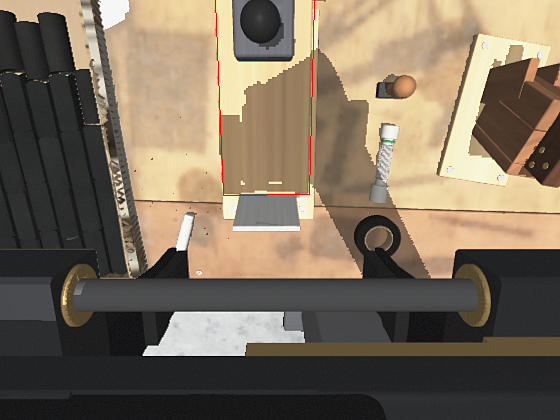

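```bash
python3 - <<'E'
from h import *
im=cv2.imread('pics/w2.png')
cv2.imwrite('pics/w2c.png',cv2.resize(im[165:245,205:335],None,fx=6,fy=6,interpolation=cv2.INTER_CUBIC))
cv2.imwrite('pics/w2d.png',cv2.resize(im[0:120,205:325],None,fx=5,fy=5,interpolation=cv2.INTER_CUBIC))
E
```

```text
(no output)
```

View pics/w2c.png

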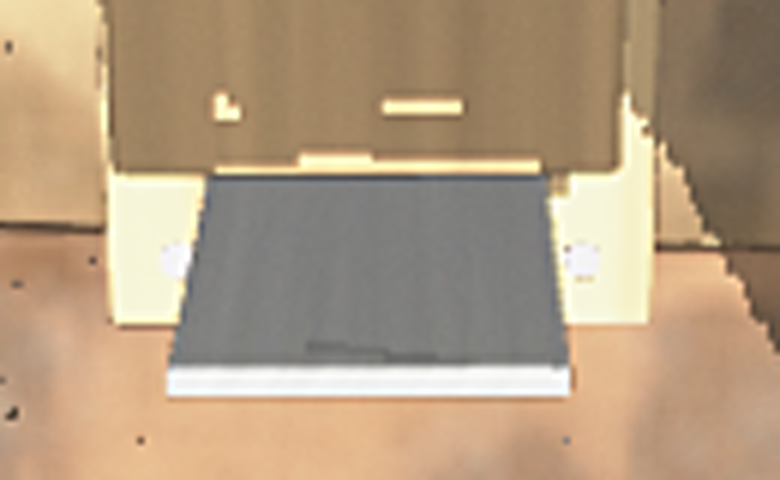

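View pics/w2d.png

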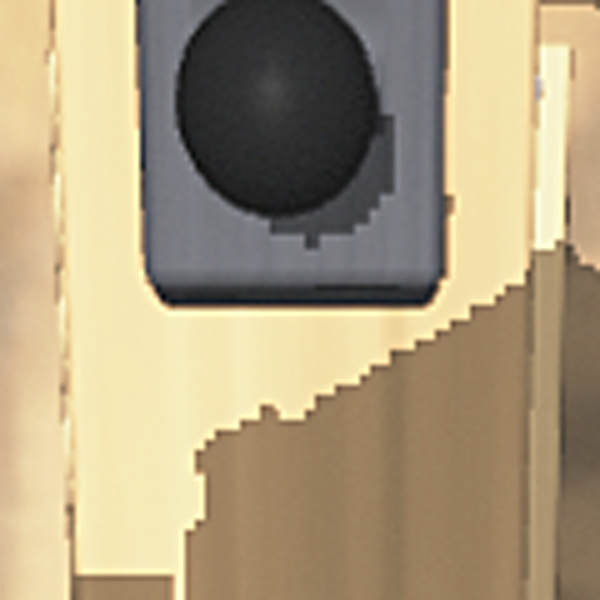

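```bash
python3 - <<'E'
from h import *
o=env.get_obs()
def r(p):
    M=frame(p,.125)
    q=proj('wrist',tf(M,np.array([(20,42,0),(20,-42,0),(211,-42,0),(211,42,0)])/1000),o)
    def xat(a,b,row): return a[0]+(b[0]-a[0])*(row-a[1])/(b[1]-a[1])
    return np.r_[q[0]-[223.3,193.8],q[1]-[308.3,193.8],xat(q[0],q[3],60)-218.2,xat(q[1],q[2],60)-311.6]
s=least_squares(r,[.457,.236,.036]);print(s.x,np.degrees(s.x[2]),np.round(r(s.x),1))
M=frame(s.x,.125)
def rp(t):
    # outer upper edge, hinge at (3,-95); outer face 3mm in front of hinge; height 87 above hinge
    f=lambda y:[3-3*np.cos(t[0])-87*np.sin(t[0]),y,-95+87*np.cos(t[0])-3*np.sin(t[0])]
    q=proj('wrist',tf(M,np.array([f(35+t[1]),f(-35+t[1])])/1000),o);return (q-[[233,231],[300.2,231]]).ravel()
s2=least_squares(rp,[.15,0]);print(s2.x,rp(s2.x))
# lever ball centre
def rb(t):
    a=t[0]-.5
    return proj('wrist',tf(M,np.array([175+70*np.sin(a),t[1],22+70*np.cos(a)])/1000),o)[0]-[205+278/5,100/5]
s3=least_squares(rb,[.1,0]);print(s3.x,rb(s3.x))
a=s3.x[0]-.5;print(tf(M,np.array([175+70*np.sin(a),s3.x[1],22+70*np.cos(a)])/1000))
E
```

```text
[0.45816855 0.2370134  0.03023289] 1.732217125440169 [-0.4  0.   0.4  0.  -0.5  0.5]
[ 0.25237424 -0.2634202 ] [-0.01938893  0.00384905  0.01939898 -0.00153086]
[0.14327447 0.2796638 ] [ 0.00000000e+00 -8.52651283e-14]
[[0.60864675 0.24184397 0.21259317]]
```

```bash
cat >> h.py <<'E'
HOL=frame((.539,-.0347,np.radians(-7.6)),.118,np.radians(24))
FIX=frame((.4578,.2368,np.radians(1.8)),.125)
E
python3 - <<'E'
from h import *
o=env.get_obs()
t=tf(HOL,[.060,0,.125])[0];print(t)
go(o,t,toolfor(HOL))
E
```

```text
[ 0.54293577 -0.03522514  0.25659738]
shift [265.   43.3  58.7] n>= 6.0
turn [23.95  9.25 -1.92] n>= 3.0
```

Emit:
carry_out(targets=[[[38, 0, 8], [0, 0, 0]], [[38, 0, 8], [0, 0, 0]], [[38, 0, 8], [0, 0, 0]], [[38, 0, 8], [0, 0, 0]], [[38, 0, 8], [0, 0, 0]], [[38, 0, 9], [0, 0, 0]], [[37, 20, 10], [6, 2.3, -0.5]], [[0, 0, 0], [6, 2.3, -0.5]], [[0, 0, 0], [6, 2.3, -0.5]], [[0, 0, 0], [6, 2.3, -0.5]], [[0, 0, 0], [0, 0, 0]], [[0, 0, 0], [0, 0, 0]]])

```text
time_s: 4.3
tool_pos: [0.5433, -0.0346, 0.2805]
tool_rot: [-66.0, -0.1, -97.5]
force: [0.3, 0.5, 1.2]
grip_width: 0.0869
```

```bash
python3 - <<'E'
from h import *
o=env.get_obs(); print(o['time_s'],o['tool_pos'],o['tool_rot'],np.round(o['qpos'],1))
go(o,tf(HOL,[.060,0,.07])[0],toolfor(HOL))
im=save('wrist','w3')[:,:,::-1].copy()
for pts,c in (([(-46,20,0),(-46,-20,0),(34,-20,0),(34,20,0)],(0,255,0)),([(-30,9,36),(-30,-9,36),(95,-9,36),(95,9,36)],(0,0,255))):
    p=proj('wrist',tf(HOL,np.array(pts)/1000),o)
    cv2.polylines(im,[np.int32(p)],True,c,1)
cv2.imwrite('pics/w3o.png',im)
E
```

```text
4.3 [ 0.54334265 -0.03459977  0.28051613] [-6.59614732e+01 -8.67782977e-02 -9.74646664e+01] [ 33.5 -14.6 -29.2 112.6  -6.5  56.3 -91.3]
shift [  0.6  76.7 -10.1] n>= 2.0
turn [-0.04  0.16  0.02] n>= 1.0
```

View pics/w3o.png

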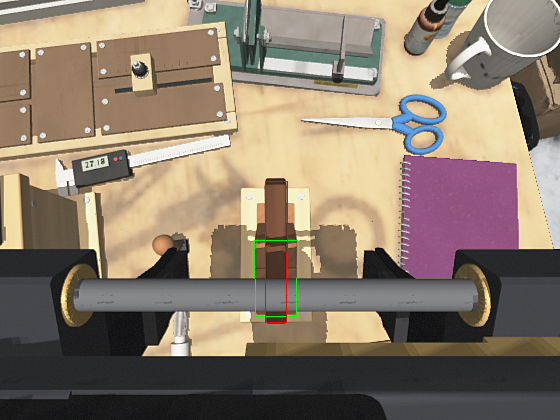

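Emit:
carry_out(targets=[[[0.6, 35, -10], [0, 0.2, 0]], [[0, 35, 0], [0, 0, 0]], [[0, 35, 0], [0, 0, 0]], [[0, 25, 0], [0, 0, 0]], [[0, 8, 0], [0, 0, 0]], [[0, 0, 0], [0, 0, 0]], [[0, 0, 0], [0, 0, 0]]])

```text
time_s: 5.05
tool_pos: [0.5914, -0.04, 0.1511]
tool_rot: [-65.9, 0.1, -97.5]
force: [-0.8, -0.0, 0.4]
grip_width: 0.0873
```

```bash
python3 - <<'E'
from h import *
o=env.get_obs(); print(o['time_s'],o['force'],np.round(o['qpos'],1))
go(o,tf(HOL,[.060,0,.005])[0],toolfor(HOL))
im=save('wrist','w4')[:,:,::-1].copy()
for pts,c in (([(-46,20,0),(-46,-20,0),(34,-20,0),(34,20,0)],(0,255,0)),([(-30,9,36),(-30,-9,36),(95,-9,36),(95,9,36)],(0,0,255))):
    p=proj('wrist',tf(HOL,np.array(pts)/1000),o)
    cv2.polylines(im,[np.int32(p)],True,c,1)
cv2.imwrite('pics/w4o.png',im); save('scene','s4')
E
```

```text
5.05 [-0.79988122 -0.03828169  0.4061348 ] [  34.2   -1.2  -34.3  117.6    3.8   39.5 -100.2]
shift [ 1.7  3.8 -1.5] n>= 1.0
turn [-0.12  0.03 -0.1 ] n>= 1.0
```

View pics/w4o.png

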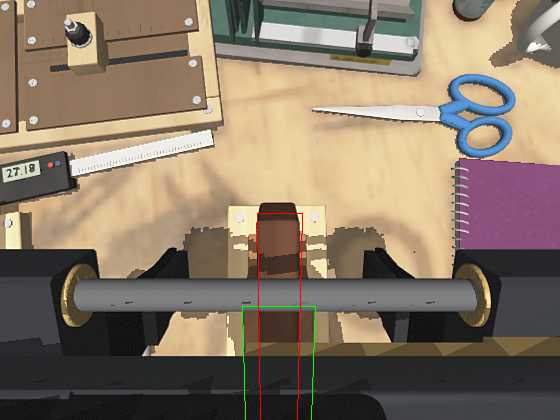

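View pics/s4.png

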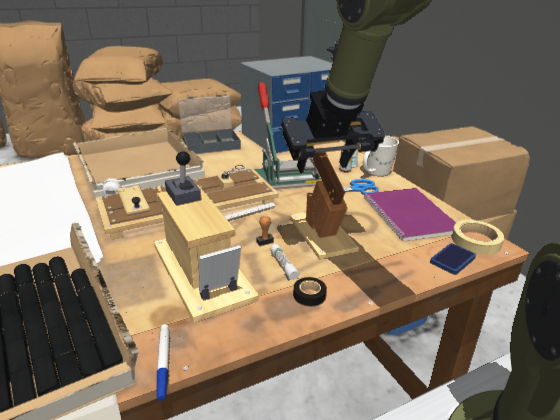

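Emit:
carry_out(targets=[[[1.7, 3, -1.5], [0, 0, 0]], [[0, 0, 0], [0, 0, 0]], [[0, 0, 0], [0, 0, 0]]])

```text
time_s: 5.45
tool_pos: [0.5898, -0.0419, 0.1468]
tool_rot: [-65.9, 0.0, -97.6]
force: [-1.1, -0.7, -0.2]
grip_width: 0.0874
```

Emit:
carry_out(targets=[[[0, 0, 0], [0, 0, 0]], [[0, 0, 0], [0, 0, 0]], [[0, 0, 0], [0, 0, 0]], [[0, 0, 0], [0, 0, 0]], [[0, 0, 0], [0, 0, 0]], [[0, 0, 0], [0, 0, 0]], [[0, 0, 0], [0, 0, 0]], [[0, 0, 0], [0, 0, 0]], [[0, 0, 0], [0, 0, 0]]], jaw=0, squeeze=45)

```text
time_s: 6.35
tool_pos: [0.5899, -0.0417, 0.1464]
tool_rot: [-65.9, 0.0, -97.5]
force: [0.5, -0.5, -0.4]
grip_width: 0.0226
```

```bash
python3 - <<'E'
from h import *
o=env.get_obs(); print(o['time_s'],o['force'],o['wrist_torque'],o['grip_width'],o['tool_pos'],o['tool_rot'])
M=np.linalg.inv(HOL);print(tf(M,o['tool_pos'])*1000)
E
```

```text
6.35 [ 0.51547532 -0.51335724 -0.37091443] [ 0.12810226  0.51457684 -0.00213328] 0.022633168904828856 [ 0.58986349 -0.04166439  0.14644084] [-6.59442247e+01  3.74921685e-02 -9.75347604e+01]
[[58.46730926 -0.17618688  5.10104819]]
```

Emit:
carry_out(targets=[[[0, 0, 0], [0, 0, 0]], [[0, 0, 0], [0, 0, 0]], [[0, 0, 0], [0, 0, 0]], [[0, 0, 0], [0, 0, 0]]])

```text
time_s: 6.75
tool_pos: [0.5899, -0.0417, 0.1464]
tool_rot: [-65.9, 0.0, -97.5]
force: [-0.5, 0.2, -0.4]
grip_width: 0.0178
```

```bash
python3 - <<'E'
from h import *
o=env.get_obs(); print(o['time_s'],o['force'],o['wrist_torque'],o['grip_width'])
M=np.linalg.inv(HOL);print(tf(M,o['tool_pos'])*1000)
E
```

```text
6.75 [-0.48832195  0.19052871 -0.40722525] [ 0.14018344  0.40980406 -0.02528996] 0.017756387299192527
[[58.4616804  -0.18571159  5.10855811]]
```

Emit:
carry_out(targets=[[[0, -3, 0], [0, 0, 0]], [[0, -8, 0], [0, 0, 0]], [[0, -12, 0], [0, 0, 0]], [[0, -15, 0], [0, 0, 0]], [[0, -15, 0], [0, 0, 0]], [[0, -15, 0], [0, 0, 0]], [[0, -15, 0], [0, 0, 0]], [[0, -15, 0], [0, 0, 0]], [[0, -12, 0], [0, 0, 0]], [[0, -8, 0], [0, 0, 0]], [[0, 0, 0], [0, 0, 0]], [[0, 0, 0], [0, 0, 0]]])

```text
time_s: 7.95
tool_pos: [0.5419, -0.0354, 0.2539]
tool_rot: [-66.0, 0.0, -97.5]
force: [-0.4, 0.4, -1.5]
grip_width: 0.0175
```

```bash
python3 - <<'E'
from h import *
o=env.get_obs(); print(o['time_s'],o['force'],o['wrist_torque'],o['grip_width'],o['tool_pos'],o['tool_rot'],np.round(o['qpos'],1))
M=np.linalg.inv(HOL);print(tf(M,o['tool_pos'])*1000)
save('wrist','w5');save('scene','s5')
E
```

```text
7.95 [-0.35265042  0.39215386 -1.45023733] [ 0.10623184  0.50416397 -0.02324587] 0.01747819279006025 [ 0.54188997 -0.03537855  0.25386522] [-6.59763529e+01  3.32377585e-02 -9.75328476e+01] [ 34.  -14.1 -29.9 115.2  -6.6  53.2 -91.4]
[[ 57.96027277  -0.29037153 122.91741962]]
```

View pics/w5.png

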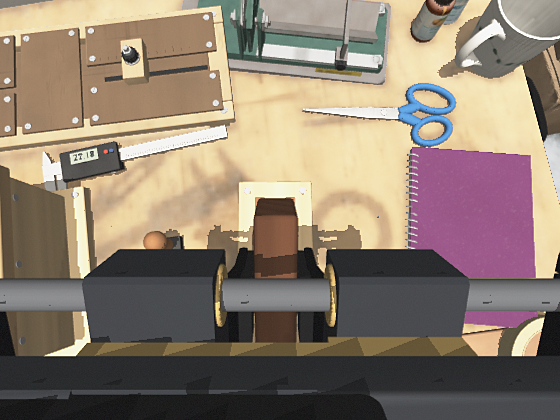

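View pics/s5.png

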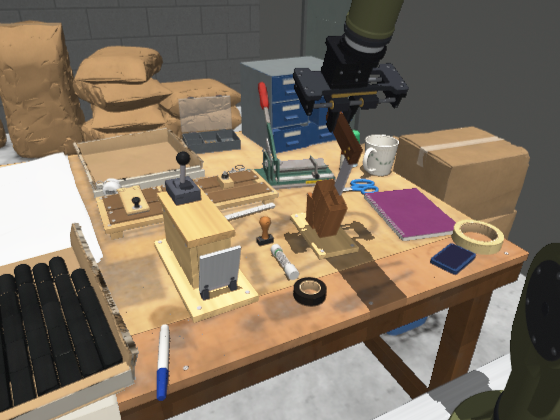

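Emit:
carry_out(targets=[[[0, 0, 0], [-6, 0, 0]], [[0, 0, 0], [-6, 0, 0]], [[0, 0, 0], [-6, 0, 0]], [[0, 0, 0], [-6, 0, 0]], [[0, -20, 0], [0, 0, 0]], [[0, -20, 0], [0, 0, 0]], [[0, 0, 0], [0, 0, 0]]])

```text
time_s: 8.75
tool_pos: [0.544, -0.0354, 0.2955]
tool_rot: [-89.8, 0.1, -97.5]
force: [0.4, 0.6, -1.9]
grip_width: 0.0176
```

```bash
python3 - <<'E'
from h import *
o=env.get_obs(); print(o['time_s'],o['force'],o['wrist_torque'],o['grip_width'],o['tool_pos'],o['tool_rot'],np.round(o['qpos'],1))
go(o,tf(FIX,[.0584-.034,0,.155])[0],toolfor(FIX))
E
```

```text
8.75 [ 0.37270275  0.63523363 -1.8555646 ] [ 0.07007104 -0.06240636 -0.04654706] 0.017633646148760406 [ 0.54396565 -0.03535706  0.29554584] [-89.7690786    0.11440215 -97.52989563] [ 32.9   5.9 -34.3  90.7   3.2  84.2 -99.1]
shift [-262.4   15.7  -97.1] n>= 6.0
turn [-0.24 -9.33 -0.1 ] n>= 2.0
```

Emit:
carry_out(targets=[[[-30, 0, -11], [0, 0, 0]], [[-44, 0, -16], [0, 0, 0]], [[-44, 0, -16], [0, 0, 0]], [[-44, 0, -16], [0, 0, 0]], [[-44, 0, -16], [0, 0, 0]], [[-30, 0, -12], [0, -4.7, 0]], [[-26, 10, -10], [-0.2, -4.6, 0]], [[0, 0, 0], [0, 0, 0]], [[0, 0, 0], [0, 0, 0]], [[0, 0, 0], [0, 0, 0]]])

```text
time_s: 9.75
tool_pos: [0.4786, 0.2349, 0.2836]
tool_rot: [-90.2, -0.0, -88.4]
force: [0.1, -0.5, -0.8]
grip_width: 0.0176
```

```bash
python3 - <<'E'
from h import *
o=env.get_obs(); print(o['time_s'],o['force'],o['wrist_torque'],o['grip_width'],o['tool_pos'],o['tool_rot'],np.round(o['qpos'],1))
print(tf(np.linalg.inv(FIX),o['tool_pos'])*1000)
go(o,tf(FIX,[.0584-.034,0,.005])[0],toolfor(FIX))
for c in('scene','wrist','top'):
    im=save(c,c+'6')
im=cv2.imread('pics/scene6.png')
cv2.imwrite('pics/s6c.png',cv2.resize(im[80:300,130:280],None,fx=2.7*1.4,fy=2.7*1.4,interpolation=cv2.INTER_CUBIC)[:600*2])
E
```

```text
9.75 [ 0.07857199 -0.54300896 -0.75331777] [-0.01280221 -0.05561523  0.02308433] 0.01760047127229934 [0.47862922 0.23489114 0.2836494 ] [-9.01544874e+01 -2.05922878e-02 -8.83761238e+01] [  16.1    6.2  -48.1   92.8    4.6   83.3 -120.8]
[[ 20.75897931  -2.56218294 158.64940154]]
shift [ -2.6 153.6   4. ] n>= 4.0
turn [ 0.15 -0.18  0.02] n>= 1.0
```

View pics/s6c.png

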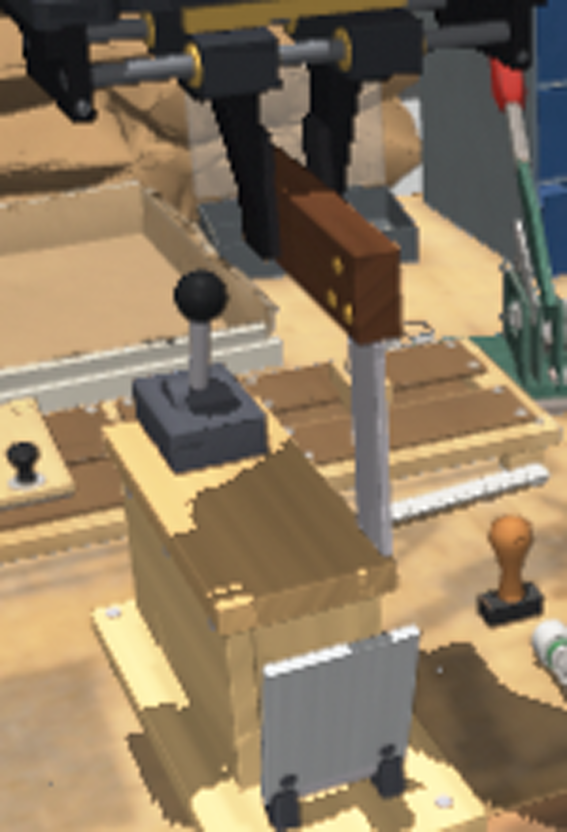

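View pics/wrist6.png

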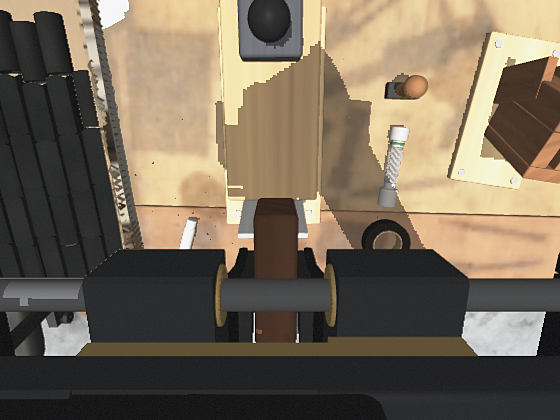

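```bash
cat >> h.py <<'E'
def sqpose(o,g=(58.4,0,5.1),pitch=0):
    r=toolR(o).as_matrix(); A=np.c_[r[:,2],-r[:,0],-r[:,1]]@R.from_euler('y',pitch).as_matrix()
    M=np.eye(4);M[:3,:3]=A;M[:3,3]=o['tool_pos']-A@(np.array(g)/1000);return M
E
python3 - <<'E'
from h import *
o=env.get_obs();M=sqpose(o)
im=cv2.imread('pics/scene6.png');f=4
big=cv2.resize(im[100:240,180:260],None,fx=f,fy=f,interpolation=cv2.INTER_CUBIC)
for pts in ([(-30,9,36),(-30,-9,36),(95,-9,36),(95,9,36)],[(-30,9,0),(-30,9,36),(95,9,36),(95,9,0)],[(-28,2,0),(0,2,0),(0,2,-90),(-28,2,-90)]):
    p=proj('scene',tf(M,np.array(pts)/1000));print(np.round(p,1).tolist())
    cv2.polylines(big,[np.int32((p-[180,100])*f)],True,(0,0,255),1)
cv2.imwrite('pics/s6o.png',big)
E
```

```text
[[222.5, 145.7], [235.2, 143.6], [203.4, 117.0], [192.1, 118.5]]
[[223.7, 170.8], [222.5, 145.7], [192.1, 118.5], [193.8, 140.8]]
[[228.0, 169.4], [220.4, 161.9], [223.2, 217.3], [230.4, 226.0]]
```

View pics/s6o.png

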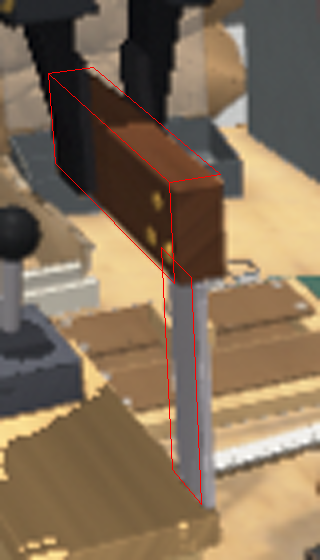

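Emit:
carry_out(targets=[[[-2.6, 20, 3], [0.1, -0.2, 0]], [[0, 25, 0], [0, 0, 0]], [[0, 25, 0], [0, 0, 0]], [[0, 25, 0], [0, 0, 0]], [[0, 20, 0], [0, 0, 0]], [[0, 15, 0], [0, 0, 0]], [[0, 10, 0], [0, 0, 0]], [[0, 5, 0], [0, 0, 0]], [[0, 2, 0], [0, 0, 0]], [[0, 0, 0], [0, 0, 0]]])

```text
time_s: 10.9
tool_pos: [0.4813, 0.2394, 0.1377]
tool_rot: [-90.0, 0.1, -88.0]
force: [0.2, 0.1, -1.6]
grip_width: 0.0179
```

```bash
python3 - <<'E'
from h import *
o=env.get_obs(); print(o['time_s'],o['force'],o['wrist_torque'],o['grip_width'],o['tool_pos'],o['tool_rot'])
print(tf(np.linalg.inv(FIX),o['tool_pos'])*1000)
go(o,tf(FIX,[.0584-.034,0,.005])[0],toolfor(FIX))
save('scene','scene7');save('wrist','wrist7')
im=cv2.imread('pics/scene7.png')
cv2.imwrite('pics/s7c.png',cv2.resize(im[140:300,140:270],None,fx=4,fy=4,interpolation=cv2.INTER_CUBIC))
E
```

```text
10.9 [ 0.15434669  0.11299592 -1.618679  ] [-0.02442198 -0.04704859 -0.01863949] 0.01794387011985675 [0.48128807 0.23937606 0.13772758] [-8.99958402e+01  5.55454360e-02 -8.80413518e+01]
[[23.55739912  1.83701466 12.72758047]]
shift [1.8 7.7 0.8] n>= 1.0
turn [-0.    0.16 -0.06] n>= 1.0
```

View pics/s7c.png

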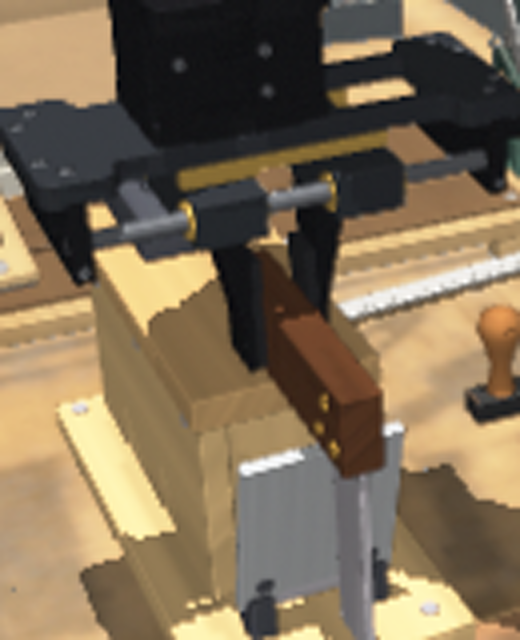

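Emit:
carry_out(targets=[[[0, 2, 0], [0, 0, 0]], [[0, 2, 0], [0, 0, 0]], [[0, 1.5, 0], [0, 0, 0]], [[0, 1, 0], [0, 0, 0]], [[0, 0, 0], [0, 0, 0]], [[0, 0, 0], [0, 0, 0]]])

```text
time_s: 11.6
tool_pos: [0.4811, 0.2394, 0.1313]
tool_rot: [-90.0, 0.0, -88.0]
force: [-2.2, -0.8, 3.6]
grip_width: 0.0176
```

Emit:
carry_out(targets=[[[0, 1, 0], [0, 0, 0]], [[0, 0, 0], [0, 0, 0]], [[0, 0, 0], [0, 0, 0]]])

```text
time_s: 11.9
tool_pos: [0.4814, 0.2397, 0.1312]
tool_rot: [-90.0, 0.0, -88.0]
force: [-1.9, -1.4, 8.4]
grip_width: 0.0176
```

Emit:
carry_out(targets=[[[0, 1, 0], [0, 0, 0]], [[0, 0, 0], [0, 0, 0]], [[0, 0, 0], [0, 0, 0]]])

```text
time_s: 12.2
tool_pos: [0.4818, 0.24, 0.1312]
tool_rot: [-89.9, 0.1, -88.0]
force: [-4.3, -0.8, 13.7]
grip_width: 0.0175
```

Emit:
carry_out(targets=[[[0, 0, 3], [0, 0, 0]], [[0, 0, 3], [0, 0, 0]], [[0, 0, 3], [0, 0, 0]], [[0, 0, 3], [0, 0, 0]], [[0, 0, 3], [0, 0, 0]], [[0, 0, 3], [0, 0, 0]], [[0, 0, 3], [0, 0, 0]], [[0, 0, 3], [0, 0, 0]], [[0, 0, 3], [0, 0, 0]], [[0, 0, 0], [0, 0, 0]], [[0, 0, 0], [0, 0, 0]]])

```text
time_s: 13.3
tool_pos: [0.5082, 0.242, 0.1312]
tool_rot: [-89.9, 0.1, -88.0]
force: [-4.8, -0.8, 14.4]
grip_width: 0.0174
```

```bash
python3 - <<'E'
from h import *
o=env.get_obs(); print(o['time_s'],o['force'],o['wrist_torque'],o['grip_width'],o['tool_pos'],o['tool_rot'])
print(tf(np.linalg.inv(FIX),o['tool_pos'])*1000)
save('scene','scene8');save('wrist','wrist8')
im=cv2.imread('pics/scene8.png')
cv2.imwrite('pics/s8c.png',cv2.resize(im[140:300,140:270],None,fx=4,fy=4,interpolation=cv2.INTER_CUBIC))
E
```

```text
13.3 [-4.76016485 -0.78514919 14.40198003] [-0.02393322  1.0150972   0.0064119 ] 0.017370848310734623 [0.50816735 0.24199025 0.13122737] [-89.93700213   0.13632125 -87.98345618]
[[50.5055259   3.60560955  6.22737278]]
```

View pics/s8c.png

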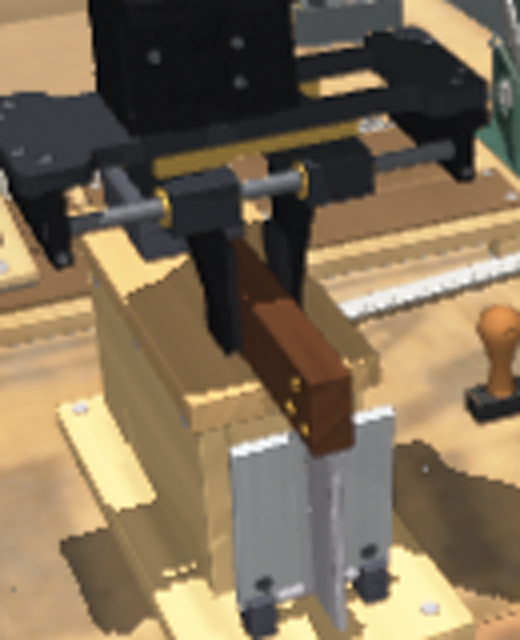

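Emit:
carry_out(targets=[[[0, 0, 2], [0, 0, 0]], [[0, 0, 2], [0, 0, 0]], [[0, 0, 1], [0, 0, 0]], [[0, 0, 0], [0, 0, 0]], [[0, 0, 0], [0, 0, 0]]])

```text
time_s: 13.9
tool_pos: [0.5128, 0.2422, 0.1313]
tool_rot: [-90.0, 0.1, -88.0]
force: [-5.7, -0.6, 14.2]
grip_width: 0.0178
```

Emit:
carry_out(targets=[[[0, 0, 1], [0, 0, 0]], [[0, 0, 0], [0, 0, 0]], [[0, 0, 0], [0, 0, 0]]])

```text
time_s: 14.2
tool_pos: [0.5137, 0.2422, 0.1312]
tool_rot: [-90.0, 0.1, -88.0]
force: [-5.3, -0.1, 14.4]
grip_width: 0.0174
```

Emit:
carry_out(targets=[[[0, 0, 1], [0, 0, 0]], [[0, 0, 0], [0, 0, 0]], [[0, 0, 0], [0, 0, 0]]])

```text
time_s: 14.5
tool_pos: [0.5148, 0.2423, 0.1313]
tool_rot: [-90.0, 0.1, -88.0]
force: [-6.1, -0.1, 14.5]
grip_width: 0.0175
```

Emit:
carry_out(targets=[[[0, 0, 1], [0, 0, 0]], [[0, 0, 0], [0, 0, 0]], [[0, 0, 0], [0, 0, 0]]])

```text
time_s: 14.8
tool_pos: [0.5157, 0.2423, 0.1312]
tool_rot: [-90.0, 0.1, -88.0]
force: [-5.2, -0.5, 14.2]
grip_width: 0.0177
```

Emit:
carry_out(targets=[[[0, 0, 0.7], [0, 0, 0]], [[0, 0, 0], [0, 0, 0]], [[0, 0, 0], [0, 0, 0]]])

```text
time_s: 15.1
tool_pos: [0.5164, 0.2423, 0.1313]
tool_rot: [-90.0, 0.1, -88.0]
force: [-6.5, 0.0, 14.5]
grip_width: 0.0176
```

Emit:
carry_out(targets=[[[0, 0, 0.7], [0, 0, 0]], [[0, 0, 0], [0, 0, 0]], [[0, 0, 0], [0, 0, 0]]])

```text
time_s: 15.4
tool_pos: [0.5171, 0.2424, 0.1312]
tool_rot: [-90.0, 0.1, -88.0]
force: [-5.5, 0.1, 14.7]
grip_width: 0.0177
```

```bash
python3 - <<'E'
from h import *
o=env.get_obs(); print(o['time_s'],o['force'],o['wrist_torque'],o['grip_width'],o['tool_pos'],o['tool_rot'])
print(tf(np.linalg.inv(FIX),o['tool_pos'])*1000)
save('scene','scene9');save('top','top9')
im=cv2.imread('pics/scene9.png')
cv2.imwrite('pics/s9c.png',cv2.resize(im[200:300,170:250],None,fx=6,fy=6,interpolation=cv2.INTER_CUBIC))
E
```

```text
15.4 [-5.4779892   0.1048252  14.74314577] [-0.03072907  1.20322183 -0.03974916] 0.01772782456502088 [0.51705866 0.24236556 0.1312321 ] [-89.98228652   0.12606838 -87.97078113]
[[59.40423396  3.70145827  6.23209707]]
```

View pics/s9c.png

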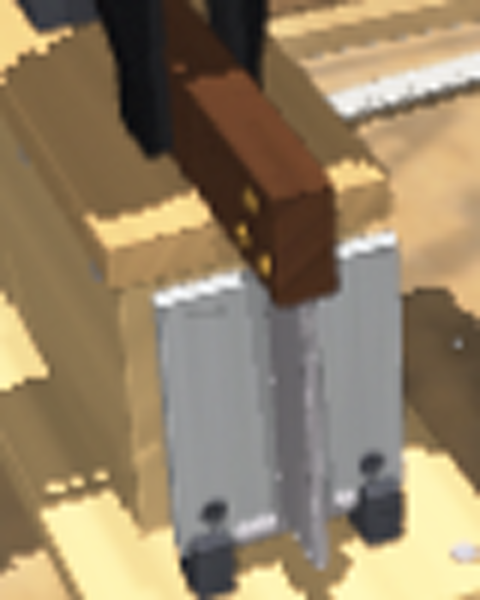

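```bash
cat >> h.py <<'E'
def plate(l,y=0,corner='out'):
    x,z=(-3,87)
    return [[3+x*np.cos(l)-z*np.sin(l),s+y,-95+z*np.cos(l)+x*np.sin(l)] for s in(35,-35)]
E
python3 - <<'E'
from h import *
im=cv2.imread('pics/scene9.png')
for l in (-.05,0,.05,.1,.25): print(l,np.round(proj('scene',tf(FIX,np.array(plate(l))/1000)),1).tolist())
# check at start, lean .25
E
```

```text
-0.05 [[195.0, 249.0], [235.1, 238.3]]
0 [[195.9, 250.4], [236.2, 239.6]]
0.05 [[196.8, 251.9], [237.2, 241.0]]
0.1 [[197.7, 253.5], [238.3, 242.5]]
0.25 [[200.5, 259.1], [241.4, 247.8]]
```

Emit:
carry_out(targets=[[[0, 0, 0.7], [0, 0, 0]], [[0, 0, 0], [0, 0, 0]], [[0, 0, 0], [0, 0, 0]]])

```text
time_s: 15.8
tool_pos: [0.5178, 0.2424, 0.1312]
tool_rot: [-90.0, 0.1, -88.0]
force: [-5.4, -0.2, 13.8]
grip_width: 0.0176
```

Emit:
carry_out(targets=[[[0, 0, 0.6], [0, 0, 0]], [[0, 0, 0], [0, 0, 0]], [[0, 0, 0], [0, 0, 0]]])

```text
time_s: 16.1
tool_pos: [0.5183, 0.2424, 0.1312]
tool_rot: [-90.0, 0.1, -88.0]
force: [-6.0, -0.0, 14.9]
grip_width: 0.0177
```

Emit:
carry_out(targets=[[[0, 0, 0.6], [0, 0, 0]], [[0, 0, 0], [0, 0, 0]], [[0, 0, 0], [0, 0, 0]]])

```text
time_s: 16.4
tool_pos: [0.5185, 0.2424, 0.1312]
tool_rot: [-90.0, 0.1, -88.0]
force: [-7.5, -1.1, 16.8]
grip_width: 0.0177
```

```bash
python3 - <<'E'
from h import *
o=env.get_obs(); print(o['time_s'],o['force'],o['wrist_torque'],o['tool_pos'])
print(tf(np.linalg.inv(FIX),o['tool_pos'])*1000)
save('scene','scene10')
im=cv2.imread('pics/scene10.png')
big=cv2.resize(im[200:300,170:250],None,fx=6,fy=6,interpolation=cv2.INTER_CUBIC)
for l,c in ((0,(0,255,0)),(.03,(255,0,0)),(-.03,(0,0,255))):
    p=proj('scene',tf(FIX,np.array(plate(l))/1000));cv2.polylines(big,[np.int32((p-[170,200])*6+3)],False,c,1)
cv2.imwrite('pics/s10c.png',big)
E
```

```text
16.4 [-7.53490375 -1.07466176 16.75431484] [-0.16292453  1.41516962  0.05715666] [0.51853924 0.24242844 0.13123018]
[[60.88606557  3.71779692  6.23018299]]
```

View pics/s10c.png

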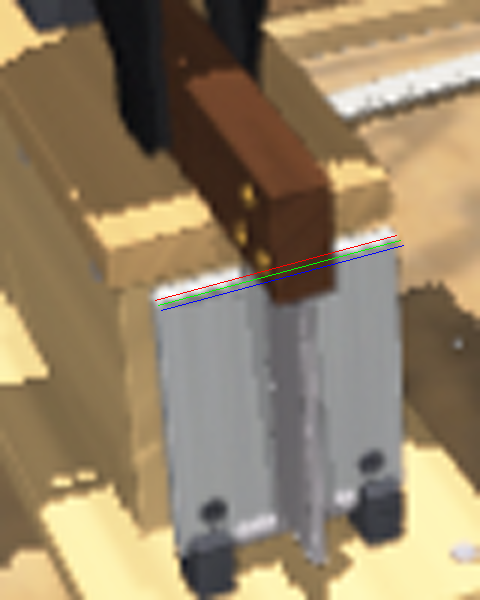

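Emit:
carry_out(targets=[[[0, 0, 0.6], [0, 0, 0]], [[0, 0, 0], [0, 0, 0]], [[0, 0, 0], [0, 0, 0]]])

```text
time_s: 16.75
tool_pos: [0.5186, 0.2424, 0.1312]
tool_rot: [-90.1, 0.1, -88.0]
force: [-9.3, -1.1, 16.9]
grip_width: 0.0176
```

Emit:
carry_out(targets=[[[0, 0, 0.5], [0, 0, 0]], [[0, 0, 0], [0, 0, 0]], [[0, 0, 0], [0, 0, 0]], [[0, 0, 0], [0, 0, 0]], [[0, 0, 0], [0, 0, 0]], [[0, 0, 0], [0, 0, 0]], [[0, 0, 0], [0, 0, 0]], [[0, 0, 0], [0, 0, 0]], [[0, 0, 0], [0, 0, 0]], [[0, 0, 0], [0, 0, 0]], [[0, 0, 0], [0, 0, 0]]])

```text
time_s: 17.85
tool_pos: [0.5187, 0.2425, 0.1313]
tool_rot: [-90.1, 0.1, -87.9]
force: [-9.8, -1.5, 18.1]
grip_width: 0.0178
```

```bash
python3 - <<'E'
from h import *
o=env.get_obs(); print(o['time_s'],o['force'],o['wrist_torque'],o['tool_pos'],o['tool_rot'])
save('scene','scene11')
im=cv2.imread('pics/scene11.png')
big=cv2.resize(im[200:300,170:250],None,fx=6,fy=6,interpolation=cv2.INTER_CUBIC)
cv2.imwrite('pics/s11c.png',big)
E
```

```text
17.85 [-9.83817439 -1.5359283  18.12583281] [-0.19473061  1.97289117 -0.03937315] [0.5186736  0.24248838 0.13128486] [-9.01272742e+01  7.78131010e-02 -8.79432456e+01]
```

View pics/s11c.png

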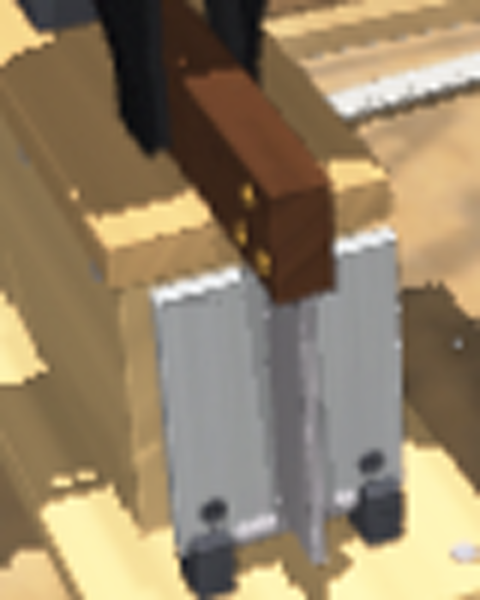

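```bash
python3 - <<'E'
from h import *
def prof(n,cols):
    im=cv2.imread(f'pics/{n}.png').astype(float).mean(2)
    return im
for n in('scene9','scene10','scene11'):
    im=prof(n,0)
    print(n,[np.round(im[244:254,c]).astype(int).tolist() for c in (200,205)], np.round(im[236:246,230]).astype(int).tolist())
A=[cv2.imread(f'pics/{n}.png',0).astype(np.float32)[236:262,195:213] for n in('scene9','scene10','scene11')]
B=[cv2.imread(f'pics/{n}.png',0).astype(np.float32)[232:258,227:240] for n in('scene9','scene10','scene11')]
for X in(A,B):
    print([cv2.phaseCorrelate(X[0],x) for x in X[1:]])
E
```

```text
scene9 [[126, 117, 131, 166, 238, 227, 143, 150, 148, 151], [114, 153, 214, 238, 227, 152, 151, 145, 138, 153]] [119, 134, 148, 170, 236, 233, 136, 150, 150, 150]
scene10 [[125, 117, 153, 213, 230, 191, 137, 152, 153, 153], [114, 171, 237, 228, 132, 139, 155, 155, 155, 155]] [120, 134, 163, 210, 229, 176, 154, 154, 154, 153]
scene11 [[126, 117, 168, 233, 228, 171, 136, 153, 153, 154], [115, 171, 237, 229, 147, 153, 152, 155, 155, 155]] [120, 134, 177, 231, 229, 173, 154, 154, 154, 153]
[((-0.11259399443808249, 0.143348267116723), 1.0169663753038571), ((-0.167796832943802, 0.21920187799630142), 1.0043667692215845)]
[((0.5258310666296566, 0.42147438416409777), 1.1127784729003907), ((0.6248603388164558, 0.2778355554916647), 1.1003629602031944)]
```

Emit:
carry_out(targets=[[[0, 0, -1.5], [0, 0, 0]], [[0, 0, -1.5], [0, 0, 0]], [[0, 0, -1], [0, 0, 0]], [[0, 0, 0], [0, 0, 0]], [[0, 0, 0], [0, 0, 0]]])

```text
time_s: 18.4
tool_pos: [0.5184, 0.2422, 0.1313]
tool_rot: [-89.7, 0.2, -88.0]
force: [0.6, -0.0, 9.5]
grip_width: 0.0177
```

```bash
python3 - <<'E'
from h import *
o=env.get_obs(); print(o['time_s'],o['force'],o['wrist_torque'],o['tool_pos'],o['tool_rot'])
save('scene','scene12');save('top','top12')
im=cv2.imread('pics/scene12.png')
cv2.imwrite('pics/s12c.png',cv2.resize(im[180:280,160:250],None,fx=6,fy=6,interpolation=cv2.INTER_CUBIC))
E
```

```text
18.4 [ 0.63283559 -0.02021291  9.46158386] [ 0.18559798  0.00283898 -0.02379183] [0.5183709  0.24222184 0.13125361] [-89.73156002   0.20497487 -88.02533276]
```

View pics/s12c.png

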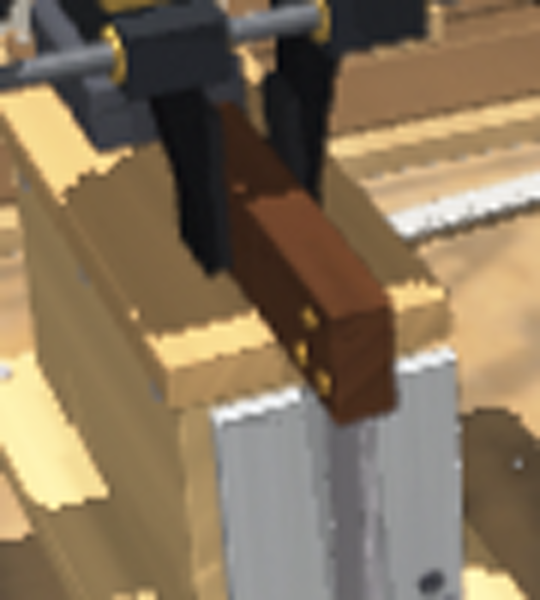

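Emit:
carry_out(targets=[[[0, -2, -3], [0, 0, 0]], [[0, -5, -6], [0, 0, 0]], [[0, -15, -8], [0, 0, 0]], [[0, -25, 0], [0, 0, 0]], [[0, -40, 0], [0, 0, 0]], [[0, -40, 0], [0, 0, 0]], [[0, -30, 0], [0, 0, 0]], [[0, 0, 0], [0, 0, 0]], [[0, 0, 0], [0, 0, 0]]])

```text
time_s: 19.4
tool_pos: [0.4989, 0.2396, 0.2854]
tool_rot: [-90.1, 0.0, -88.0]
force: [0.4, -0.3, -2.1]
grip_width: 0.0175
```

```bash
python3 - <<'E'
from h import *
o=env.get_obs(); print(o['time_s'],o['force'],o['wrist_torque'],o['tool_pos'],o['tool_rot'])
save('wrist','wrist13');save('scene','scene13')
im=cv2.imread('pics/wrist13.png')
big=cv2.resize(im[175:250,205:335],None,fx=6,fy=6,interpolation=cv2.INTER_CUBIC)
p=proj('wrist',tf(FIX,np.array([(20,42,0),(20,-42,0)])/1000),o);print(p)
cv2.polylines(big,[np.int32((p-[205,175])*6+3)],False,(255,0,255),1)
for l,c in ((0,(0,255,0)),(.03,(255,0,0)),(-.03,(0,0,255))):
    p=proj('wrist',tf(FIX,np.array(plate(l))/1000),o);print(l,p);cv2.polylines(big,[np.int32((p-[205,175])*6+3)],False,c,1)
cv2.imwrite('pics/w13c.png',big)
E
```

```text
19.4 [ 0.41708961 -0.32923487 -2.06159245] [-0.00080651  0.02840722 -0.03498211] [0.49889341 0.23957903 0.28538122] [-9.00537393e+01  4.57298871e-03 -8.80292399e+01]
[[233.4575726  220.64072557]
 [321.2728873  220.84309651]]
0 [[242.00188216 237.90348314]
 [312.47370234 238.06217564]]
0.03 [[242.07108552 240.35415657]
 [312.38256576 240.51196192]]
-0.03 [[241.93956376 235.41462534]
 [312.55717131 235.57418275]]
```

View pics/w13c.png

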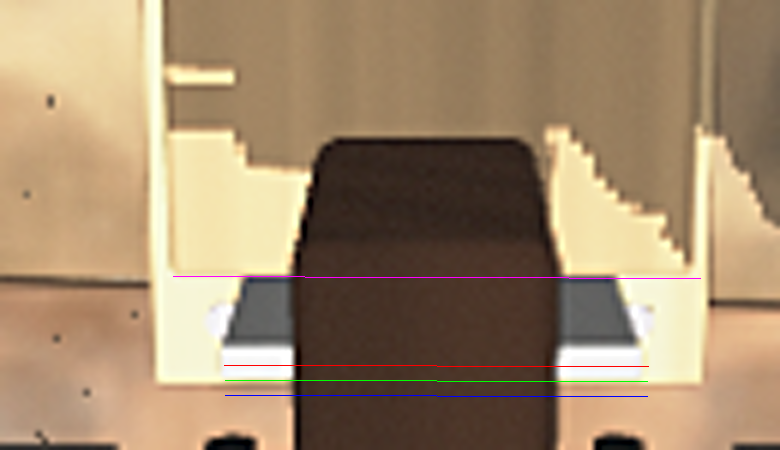

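```bash
python3 - <<'E'
from h import *
o=env.get_obs()
go(o,[.544,-.0354,.2955],R.from_euler('xyz',[-90,0,-97.53],degrees=True))
E
```

```text
shift [275.8 -11.6  36.1] n>= 6.0
turn [0.21 9.5  0.05] n>= 2.0
```

Emit:
carry_out(targets=[[[25, -11, 3], [0, 0, 0]], [[45, 0, 6], [0, 0, 0]], [[46, 0, 6], [0, 0, 0]], [[46, 0, 6], [0, 0, 0]], [[46, 0, 6], [0, 0, 0]], [[40, 0, 5], [0, 0, 0]], [[28, 0, 4], [0, 4.8, 0]], [[0, 0, 0], [0.2, 4.7, 0]], [[0, 0, 0], [0, 0, 0]], [[0, 0, 0], [0, 0, 0]]])

```text
time_s: 20.5
tool_pos: [0.5442, -0.034, 0.2953]
tool_rot: [-90.0, 0.1, -97.4]
force: [0.1, 0.8, -1.9]
grip_width: 0.0179
```

Emit:
carry_out(targets=[[[0, 0, 0], [6, 0, 0]], [[0, 0, 0], [6, 0, 0]], [[0, 0, 0], [6, 0, 0]], [[0, 0, 0], [6, 0, 0]], [[0, 0, 0], [0, 0, 0]], [[0, 0, 0], [0, 0, 0]]])

```text
time_s: 21.1
tool_pos: [0.5444, -0.034, 0.2966]
tool_rot: [-65.9, -0.0, -97.4]
force: [-0.5, 0.8, -1.2]
grip_width: 0.0177
```

```bash
python3 - <<'E'
from h import *
o=env.get_obs(); print(o['time_s'],o['force'],o['tool_pos'],o['tool_rot'],np.round(o['qpos'],1))
print(tf(np.linalg.inv(HOL),o['tool_pos'])*1000)
tgt=R.from_euler('xyz',[-65.944,.037,-97.535],degrees=True)
go(o,tf(HOL,np.array([58.4,-.2,122])/1000)[0],tgt)
E
```

```text
21.1 [-0.45963415  0.82294805 -1.16361887] [ 0.54440407 -0.03397416  0.29661544] [-6.59173347e+01 -4.43439724e-02 -9.74134414e+01] [ 37.1 -15.3 -31.7 110.9  -8.   58.2 -90. ]
[[ 77.45524196   1.43418919 161.033642  ]]
shift [  1.6  39.  -19.1] n>= 1.0
turn [-0.03  0.14  0.02] n>= 1.0
```

Emit:
carry_out(targets=[[[1, 13, -7], [0, 0.1, 0]], [[0.6, 13, -6], [0, 0, 0]], [[0, 10, -6], [0, 0, 0]], [[0, 0, 0], [0, 0, 0]], [[0, 0, 0], [0, 0, 0]], [[0, 0, 0], [0, 0, 0]]])

```text
time_s: 21.7
tool_pos: [0.5426, -0.0361, 0.2565]
tool_rot: [-65.8, 0.1, -97.6]
force: [-0.2, 0.1, -1.4]
grip_width: 0.0177
```

```bash
python3 - <<'E'
from h import *
o=env.get_obs(); print(o['time_s'],o['force'],o['tool_pos'],o['tool_rot'],np.round(o['qpos'],1))
print(tf(np.linalg.inv(HOL),o['tool_pos'])*1000)
tgt=R.from_euler('xyz',[-65.944,.037,-97.535],degrees=True)
go(o,tf(HOL,np.array([58.4,-.2,5.1])/1000)[0],tgt)
im=save('scene','scene14')
cv2.imwrite('pics/s14c.png',cv2.resize(im[90:260,280:380,::-1],None,fx=4.5,fy=4.5,interpolation=cv2.INTER_CUBIC)[:,:][60:])
save('top','top14')
E
```

```text
21.7 [-0.2263486   0.09545998 -1.44667398] [ 0.54257713 -0.03611867  0.2564727 ] [-6.58004600e+01  8.91374582e-02 -9.76215406e+01] [ 37.1 -14.5 -32.3 115.   -7.9  53.3 -90.3]
[[ 59.73249711  -0.93311318 124.98262091]]
shift [ -0.6 119.9  -1.8] n>= 3.0
turn [-0.14 -0.1  -0.01] n>= 1.0
```

View pics/s14c.png

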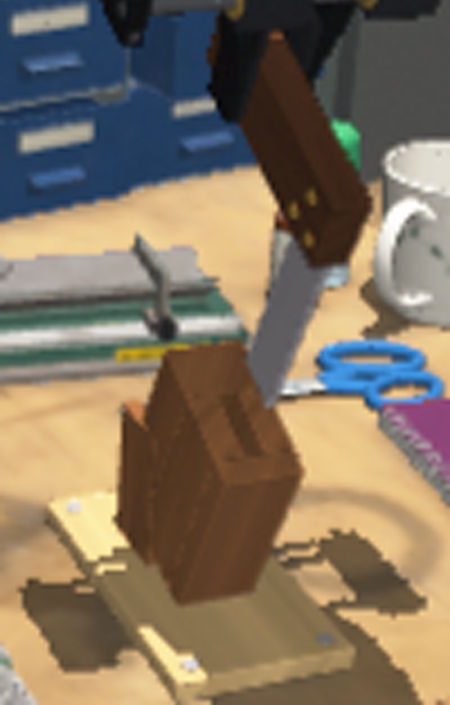

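Emit:
carry_out(targets=[[[-0.6, 8, -1.8], [-0.1, -0.1, 0]], [[0, 10, 0], [0, 0, 0]], [[0, 10, 0], [0, 0, 0]], [[0, 8, 0], [0, 0, 0]], [[0, 5, 0], [0, 0, 0]], [[0, 0, 0], [0, 0, 0]]])

```text
time_s: 22.4
tool_pos: [0.5598, -0.0376, 0.2198]
tool_rot: [-65.6, 0.1, -97.5]
force: [0.1, -1.0, 5.6]
grip_width: 0.0175
```

```bash
python3 - <<'E'
from h import *
o=env.get_obs(); print(o['time_s'],o['force'],o['wrist_torque'])
print(tf(np.linalg.inv(HOL),o['tool_pos'])*1000)
tgt=R.from_euler('xyz',[-65.944,.037,-97.535],degrees=True)
go(o,tf(HOL,np.array([58.4,-.2,5.1])/1000)[0],tgt)
im=save('scene','scene15')
cv2.imwrite('pics/s15c.png',cv2.resize(im[120:260,280:380,::-1],None,fx=4,fy=4,interpolation=cv2.INTER_CUBIC))
E
```

```text
22.4 [ 0.10764386 -1.02628414  5.56755253] [0.00332391 0.08393822 0.03039308]
[[60.55828284 -0.14753197 84.44584465]]
shift [ 0.2 79.3 -2.7] n>= 2.0
turn [-0.32  0.   -0.02] n>= 1.0
```

View pics/s15c.png

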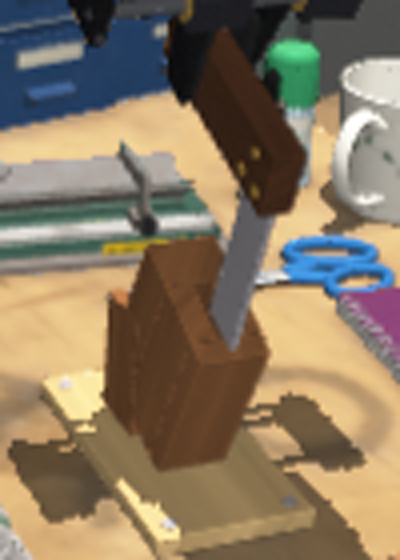

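```bash
cat > ov.py <<'E'
from h import *
import sys
def ov(im,o,out,x0,y0,w,h,f,ps=((0,(0,0,255)),),g=(58.4,0,5.1),hol=True):
    big=cv2.resize(im[y0:y0+h,x0:x0+w],None,fx=f,fy=f,interpolation=cv2.INTER_CUBIC)
    def pl(M,pts,c): 
        p=proj('scene',tf(M,np.array(pts)/1000));cv2.polylines(big,[np.int32((p-[x0,y0]+.5)*f)],True,c,1)
    if hol: pl(HOL,[(-46,20,0),(-46,-20,0),(34,-20,0),(34,20,0)],(0,255,0)); pl(HOL,[(-32,4.5,0),(-32,-4.5,0),(4,-4.5,0),(4,4.5,0)],(0,255,0))
    for p,c in ps:
        M=sqpose(o,g)  # rotate about grasp point (58.4,0,24)
        G=np.array(g)/1000+[0,0,-.019+.0]; 
        q=np.array([58.4,0,24])/1000
        A=M.copy();Rp=R.from_euler('y',p).as_matrix();A[:3,:3]=M[:3,:3]@Rp;A[:3,3]=M[:3,3]+M[:3,:3]@(q-Rp@q)
        for pts in ([(-30,9,36),(-30,-9,36),(95,-9,36),(95,9,36)],[(-30,9,0),(-30,9,36),(-30,-9,36),(-30,-9,0)],[(-28,2,0),(0,2,0),(0,2,-90),(-28,2,-90)],[(-28,-2,0),(-28,2,0),(-28,2,-90),(-28,-2,-90)]): pl(A,pts,c)
    cv2.imwrite(out,big)
E
python3 - <<'E'
from ov import *
o=env.get_obs()
im=cv2.imread('pics/scene15.png')
ov(im,o,'pics/o15.png',310,110,60,120,5,((0,(0,0,255)),(.06,(255,0,0))))
E
```

```text
(no output)
```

View pics/o15.png

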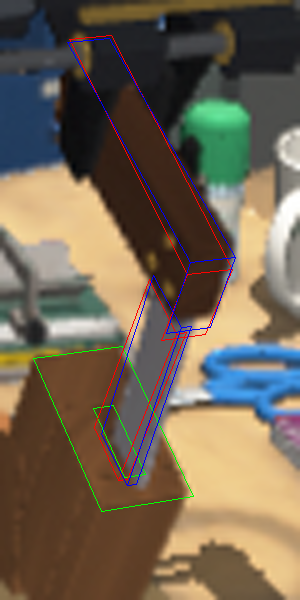

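```bash
python3 - <<'E'
from ov import *
o=dict(tool_pos=np.array([.54257713,-.03611867,.2564727]),tool_rot=[-65.80046,.08914,-97.62154])
im=cv2.imread('pics/scene14.png')
ov(im,o,'pics/o14.png',310,90,60,120,5,((0,(0,0,255)),(.06,(255,0,0))))
o=dict(tool_pos=np.array([.54188997,-.03537855,.25386522]),tool_rot=[-65.97635,.03324,-97.53285])
im=cv2.imread('pics/scene5.png')
ov(im,o,'pics/o5.png',310,90,60,120,5,((0,(0,0,255)),(.06,(255,0,0))))
a=cv2.imread('pics/o5.png');b=cv2.imread('pics/o14.png');cv2.imwrite('pics/o5_14.png',np.hstack([a,b]))
E
```

```text
[ WARN:0@0.700] global loadsave.cpp:275 findDecoder imread_('pics/scene5.png'): can't open/read file: check file path/integrity
Traceback (most recent call last):
  File "ov.py", line 4, in ov
    big=cv2.resize(im[y0:y0+h,x0:x0+w],None,fx=f,fy=f,interpolation=cv2.INTER_CUBIC)
                   ~~^^^^^^^^^^^^^^^^^
TypeError: 'NoneType' object is not subscriptable
```

```bash
python3 - <<'E'
from ov import *
o=dict(tool_pos=np.array([.54188997,-.03537855,.25386522]),tool_rot=[-65.97635,.03324,-97.53285])
im=cv2.imread('pics/s5.png')
ov(im,o,'pics/o5.png',310,90,60,120,5,((0,(0,0,255)),(.06,(255,0,0))))
a=cv2.imread('pics/o5.png');b=cv2.imread('pics/o14.png');cv2.imwrite('pics/o5_14.png',np.hstack([a,b]))
E
```

```text
(no output)
```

View pics/o5_14.png

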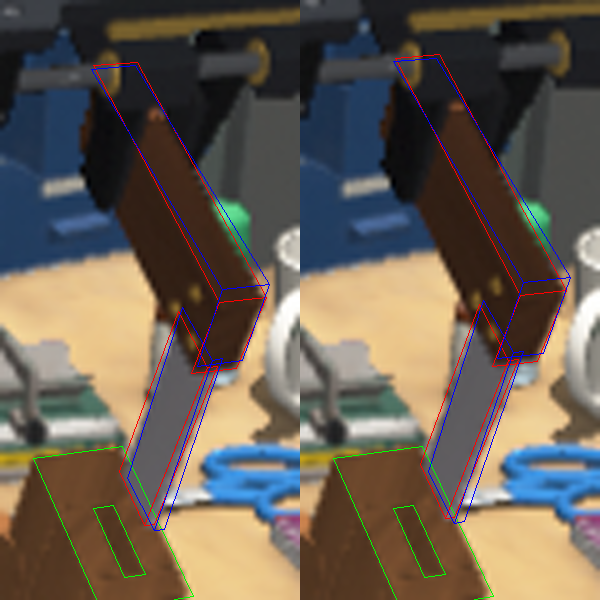

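```bash
python3 - <<'E'
import cv2,numpy as np
a=cv2.imread('pics/s5.png')[100:200,325:370];b=cv2.imread('pics/scene14.png')[100:200,325:370];c=cv2.imread('pics/scene15.png')[110:210,325:370]
cv2.imwrite('pics/cmp.png',cv2.resize(np.hstack([a,b,c]),None,fx=5.9,fy=5.9,interpolation=cv2.INTER_CUBIC))
E
```

```text
(no output)
```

View pics/cmp.png

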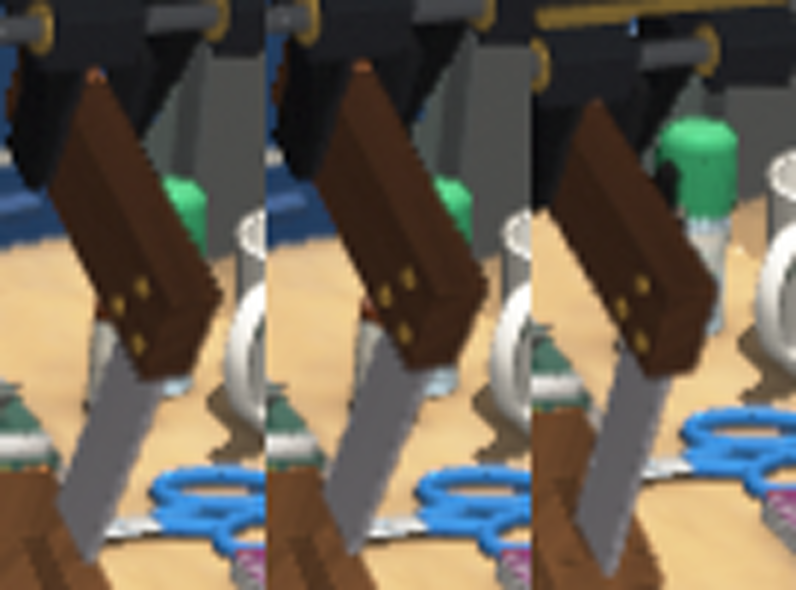

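Emit:
carry_out(targets=[[[0, -6, 0], [0, 0, 0]], [[0, -10, 3], [0, 0, 0]], [[0, 0, 3], [0, 0, 0]], [[0, 0, 0], [0, 0, 0]], [[0, 0, 0], [0, 0, 0]]])

```text
time_s: 22.95
tool_pos: [0.5559, -0.0373, 0.2344]
tool_rot: [-66.0, 0.0, -97.5]
force: [-1.2, -0.1, -1.5]
grip_width: 0.0177
```

```bash
python3 - <<'E'
from ov import *
o=env.get_obs(); print(o['time_s'],o['force'],o['tool_pos'],o['tool_rot'],np.round(o['qpos'],1))
print(tf(np.linalg.inv(HOL),o['tool_pos'])*1000)
im=save('scene','scene16')[:,:,::-1]
big=cv2.resize(im[120:230,305:370],None,fx=5.4,fy=5.4,interpolation=cv2.INTER_CUBIC)
ov(im,o,'pics/o16.png',305,120,65,110,5.4,((0.1,(255,0,0)),),g=(59.5,0,6))
cv2.imwrite('pics/o16.png',np.hstack([big,cv2.imread('pics/o16.png')]))
save('wrist','wrist16')
E
```

```text
22.95 [-1.19943462 -0.13819955 -1.49245077] [ 0.55587378 -0.03734177  0.23440174] [-6.59858436e+01  4.17144030e-02 -9.75371656e+01] [ 37.4 -11.5 -33.8 115.3  -5.8  50.4 -91.9]
[[62.94358827 -0.38690171 99.39327644]]
```

View pics/o16.png

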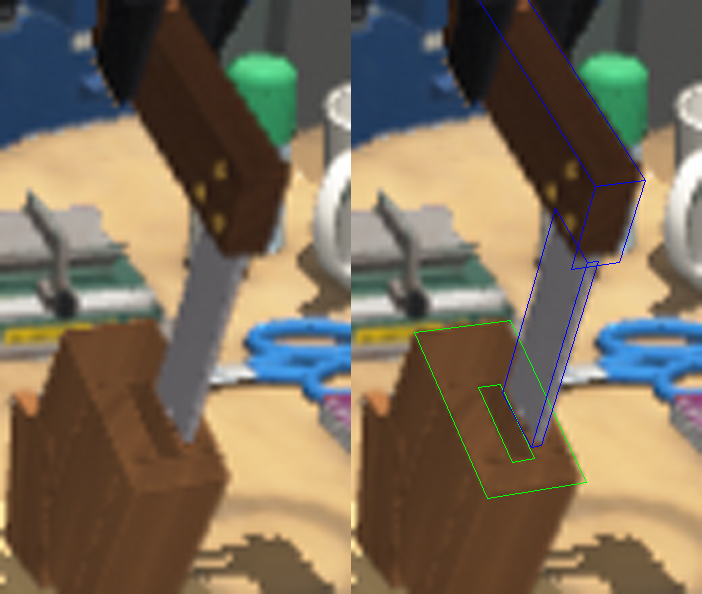

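View pics/wrist16.png

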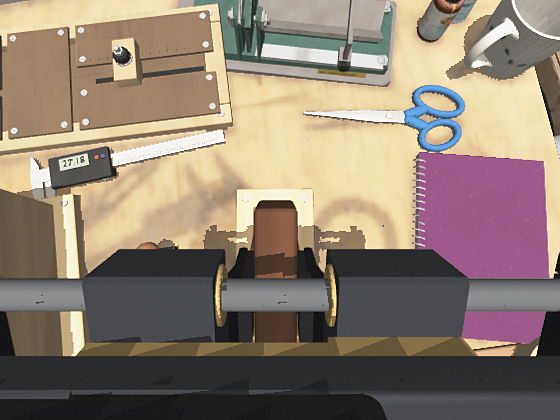

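Emit:
carry_out(targets=[[[0, -2, 0], [4, 0, 0]], [[0, 0, 0.5], [0, 0, 0]], [[0, 0, 0], [0, 0, 0]], [[0, 0, 0], [0, 0, 0]]])

```text
time_s: 23.45
tool_pos: [0.5561, -0.0373, 0.2373]
tool_rot: [-62.0, 0.0, -97.5]
force: [-1.0, 0.5, -1.2]
grip_width: 0.0179
```

```bash
python3 - <<'E'
from ov import *
o=env.get_obs(); print(o['time_s'],o['force'],o['tool_pos'],o['tool_rot'],np.round(o['qpos'],1))
print(tf(np.linalg.inv(HOL),o['tool_pos'])*1000)
im=save('scene','scene17')[:,:,::-1]
big=cv2.resize(im[120:230,305:370],None,fx=5.4,fy=5.4,interpolation=cv2.INTER_CUBIC)
ov(im,o,'pics/o17.png',305,120,65,110,5.4,((0.1,(255,0,0)),),g=(59.5,0,6))
cv2.imwrite('pics/o17.png',np.hstack([big,cv2.imread('pics/o17.png')]))
E
```

```text
23.45 [-1.04806162  0.47879423 -1.17894862] [ 0.55610363 -0.03727869  0.23725848] [-6.19559989e+01  4.16914421e-02 -9.75317757e+01] [ 36.8 -14.7 -32.6 118.5  -8.   46.  -90.3]
[[ 64.30604697  -0.29397517 101.91376549]]
```

View pics/o17.png

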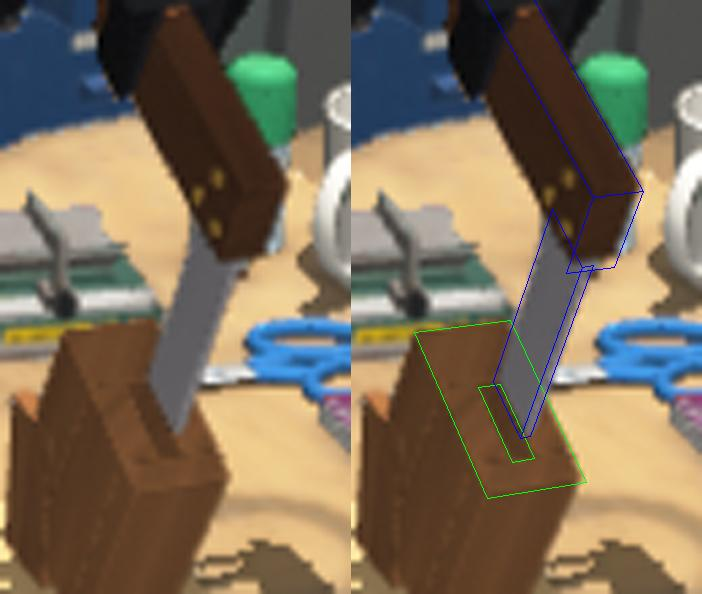

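Emit:
carry_out(targets=[[[0, 5, 2], [0, 0, 0]], [[0, 6, 0], [0, 0, 0]], [[0, 6, 0], [0, 0, 0]], [[0, 5, 0], [0, 0, 0]], [[0, 0, 0], [0, 0, 0]]])

```text
time_s: 24.0
tool_pos: [0.5674, -0.0388, 0.217]
tool_rot: [-62.1, 0.1, -97.5]
force: [-0.9, 0.1, -1.2]
grip_width: 0.0172
```

```bash
python3 - <<'E'
from ov import *
o=env.get_obs(); print(o['time_s'],o['force'],o['tool_pos'],o['tool_rot'],np.round(o['qpos'],1))
print(tf(np.linalg.inv(HOL),o['tool_pos'])*1000)
im=save('scene','scene18')[:,:,::-1]
big=cv2.resize(im[120:230,305:370],None,fx=5.4,fy=5.4,interpolation=cv2.INTER_CUBIC)
ov(im,o,'pics/o17.png',305,120,65,110,5.4,((0.1,(255,0,0)),),g=(59.5,0,6))
cv2.imwrite('pics/o18.png',np.hstack([big,cv2.imread('pics/o17.png')]))
E
```

```text
24.0 [-0.88397535  0.1112221  -1.15939866] [ 0.56735739 -0.03883193  0.21702546] [-6.20647057e+01  6.75352661e-02 -9.75319591e+01] [ 37.3 -11.9 -34.1 118.9  -6.1  43.2 -91.9]
[[66.45470766 -0.34518756 78.80932183]]
```

View pics/o18.png

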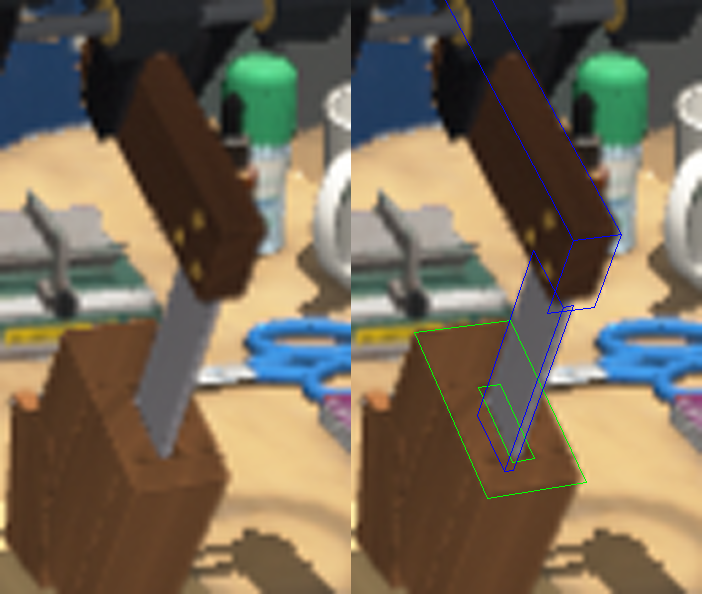

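Emit:
carry_out(targets=[[[0, 6, -0.4], [0, 0, 0]], [[0, 8, -0.6], [0, 0, 0]], [[0, 8, -0.6], [0, 0, 0]], [[0, 6, -0.4], [0, 0, 0]], [[0, 0, 0], [0, 0, 0]]])

```text
time_s: 24.55
tool_pos: [0.5785, -0.0403, 0.1912]
tool_rot: [-62.1, 0.1, -97.5]
force: [-0.3, 0.2, -1.0]
grip_width: 0.0177
```

```bash
python3 - <<'E'
from ov import *
o=env.get_obs(); print(o['time_s'],o['force'],o['wrist_torque'],np.round(o['qpos'],1),o['tool_rot'])
print(tf(np.linalg.inv(HOL),o['tool_pos'])*1000)
im=save('scene','scene19')[:,:,::-1]
big=cv2.resize(im[120:230,305:370],None,fx=5.4,fy=5.4,interpolation=cv2.INTER_CUBIC)
cv2.imwrite('pics/o19.png',big)
E
```

```text
24.55 [-0.3062663   0.20790993 -0.95043282] [ 0.12968994  0.65478918 -0.01382913] [ 37.9  -8.6 -35.7 119.6  -3.3  39.7 -94.2] [-6.20755387e+01  6.68524509e-02 -9.75314263e+01]
[[66.24573428 -0.32773612 50.64406901]]
```

View pics/o19.png

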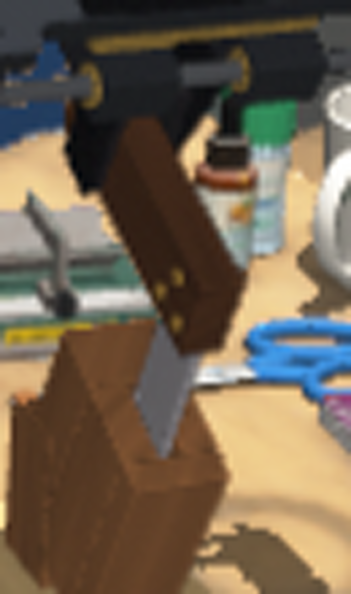

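Emit:
carry_out(targets=[[[0, 8, -0.6], [0, 0, 0]], [[0, 10, -0.7], [0, 0, 0]], [[0, 8, -0.6], [0, 0, 0]], [[0, 4, -0.3], [0, 0, 0]], [[0, 0, 0], [0, 0, 0]]])

```text
time_s: 25.1
tool_pos: [0.5907, -0.0418, 0.1641]
tool_rot: [-62.0, 0.1, -97.5]
force: [-0.3, 0.2, -1.0]
grip_width: 0.0176
```

```bash
python3 - <<'E'
from ov import *
o=env.get_obs(); print(o['time_s'],o['force'],o['wrist_torque'],np.round(o['qpos'],1),o['tool_rot'])
print(tf(np.linalg.inv(HOL),o['tool_pos'])*1000)
im=save('scene','scene20')[:,:,::-1]
big=cv2.resize(im[120:230,305:370],None,fx=5.4,fy=5.4,interpolation=cv2.INTER_CUBIC)
cv2.imwrite('pics/o20.png',big)
E
```

```text
25.1 [-0.3002614   0.19870781 -0.99096144] [0.1641865  0.64237694 0.0561124 ] [ 38.3  -4.8 -37.3 120.    0.6  36.  -97.5] [-6.20461872e+01  7.06454348e-02 -9.75303347e+01]
[[66.44228879 -0.21530419 20.84068039]]
```

View pics/o20.png

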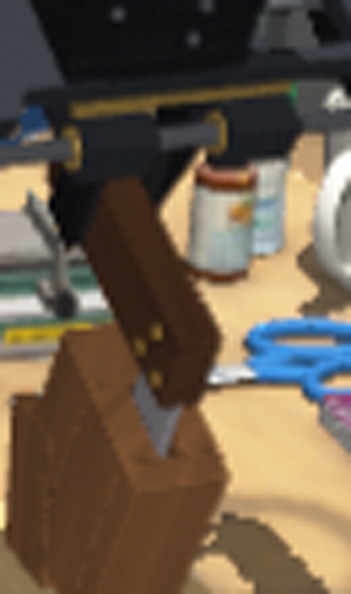

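Emit:
carry_out(targets=[[[0, 6, -0.4], [0, 0, 0]], [[0, 4, -0.3], [0, 0, 0]], [[0, 2, -0.1], [0, 0, 0]], [[0, 0, 0], [0, 0, 0]], [[0, 0, 0], [0, 0, 0]]])

```text
time_s: 25.65
tool_pos: [0.596, -0.0425, 0.1543]
tool_rot: [-61.9, 0.0, -97.5]
force: [-0.1, -0.2, -1.5]
grip_width: 0.0179
```

Emit:
carry_out(targets=[[[0, 2, -0.1], [0, 0, 0]], [[0, 1, 0], [0, 0, 0]], [[0, 0, 0], [0, 0, 0]]])

```text
time_s: 25.95
tool_pos: [0.5973, -0.0427, 0.1514]
tool_rot: [-62.0, 0.0, -97.5]
force: [-0.3, -0.1, -1.4]
grip_width: 0.0174
```

```bash
python3 - <<'E'
from ov import *
o=env.get_obs(); print(o['time_s'],o['force'],o['wrist_torque'],np.round(o['qpos'],1),o['tool_rot'])
print(tf(np.linalg.inv(HOL),o['tool_pos'])*1000)
im=save('scene','scene21')[:,:,::-1]
big=cv2.resize(im[120:230,305:370],None,fx=5.4,fy=5.4,interpolation=cv2.INTER_CUBIC)
cv2.imwrite('pics/o21.png',big)
E
```

```text
25.95 [-0.2558926 -0.0868988 -1.3674078] [ 0.10668294  0.62348861 -0.01194072] [ 38.4  -2.8 -37.9 120.2   3.1  34.3 -99.6] [-6.19551923e+01  3.89491011e-02 -9.75354694e+01]
[[67.32493594 -0.27292235  6.62863172]]
```

View pics/o21.png

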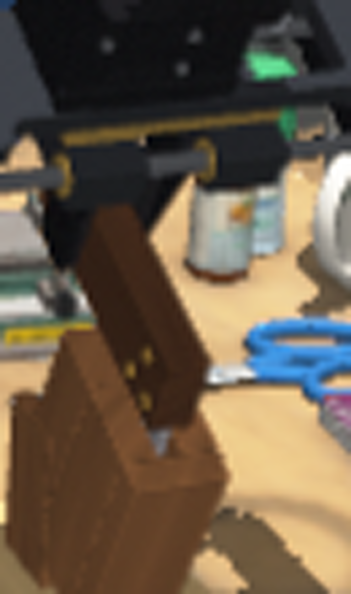

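Emit:
carry_out(targets=[[[0, 2, -0.1], [0, 0, 0]], [[0, 2, -0.2], [0, 0, 0]], [[0, 1, 0], [0, 0, 0]], [[0, 0, 0], [0, 0, 0]]])

```text
time_s: 26.4
tool_pos: [0.5997, -0.0431, 0.1478]
tool_rot: [-61.9, 0.0, -97.5]
force: [-5.3, 0.4, 5.3]
grip_width: 0.0176
```

Emit:
carry_out(targets=[[[0, 1.5, -0.1], [0, 0, 0]], [[0, 1, 0], [0, 0, 0]], [[0, 0, 0], [0, 0, 0]]])

```text
time_s: 26.7
tool_pos: [0.6014, -0.0432, 0.147]
tool_rot: [-61.8, -0.0, -97.5]
force: [-10.1, 1.4, 12.7]
grip_width: 0.0177
```

```bash
python3 - <<'E'
from ov import *
o=env.get_obs(); print(o['time_s'],o['force'],o['wrist_torque'],np.round(o['qpos'],1),o['tool_rot'])
print(tf(np.linalg.inv(HOL),o['tool_pos'])*1000)
im=save('scene','scene22')[:,:,::-1]
big=cv2.resize(im[120:230,305:370],None,fx=5.4,fy=5.4,interpolation=cv2.INTER_CUBIC)
cv2.imwrite('pics/o22.png',big)
E
```

```text
26.7 [-10.09998762   1.37009335  12.6609251 ] [ 0.10830026  1.39743954 -0.07254336] [  38.3   -1.9  -38.1  120.1    4.4   33.5 -100.7] [-6.18126529e+01 -3.17509984e-02 -9.75323220e+01]
[[69.33070297 -0.21929271  0.84197833]]
```

View pics/o22.png

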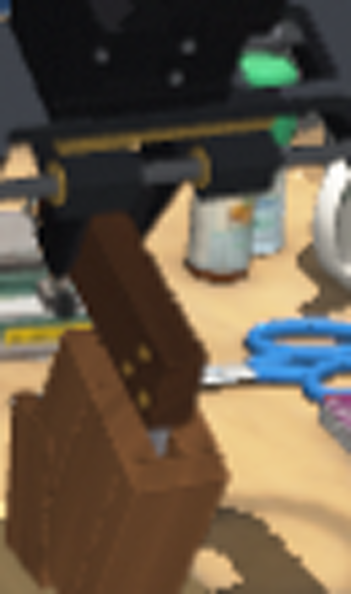

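Emit:
carry_out(targets=[[[0, -1, -1], [2, 0, 0]], [[0, -1, -1], [2, 0, 0]], [[0, -0.5, -1], [1, 0, 0]], [[0, 0, -1], [0, 0, 0]], [[0, 0, 0], [0, 0, 0]], [[0, 0, 0], [0, 0, 0]]], squeeze=20)

```text
time_s: 27.35
tool_pos: [0.5982, -0.0427, 0.1479]
tool_rot: [-56.6, 0.0, -97.5]
force: [-0.9, -0.4, 5.5]
grip_width: 0.0177
```

```bash
python3 - <<'E'
from ov import *
o=env.get_obs(); print(o['time_s'],o['force'],o['wrist_torque'],np.round(o['qpos'],1),o['tool_rot'])
print(tf(np.linalg.inv(HOL),o['tool_pos'])*1000)
im=save('scene','scene23')[:,:,::-1]
big=cv2.resize(im[120:230,305:370],None,fx=5.4,fy=5.4,interpolation=cv2.INTER_CUBIC)
cv2.imwrite('pics/o23.png',big)
E
```

```text
27.35 [-0.87311892 -0.35294545  5.46525162] [ 0.08117923  0.29892927 -0.01441458] [ 38.3  -5.5 -37.8 124.9   2.1  26.3 -99.4] [-5.65960246e+01  1.51990993e-02 -9.75194028e+01]
[[ 6.67306341e+01 -5.91257527e-02  2.99296393e+00]]
```

View pics/o23.png

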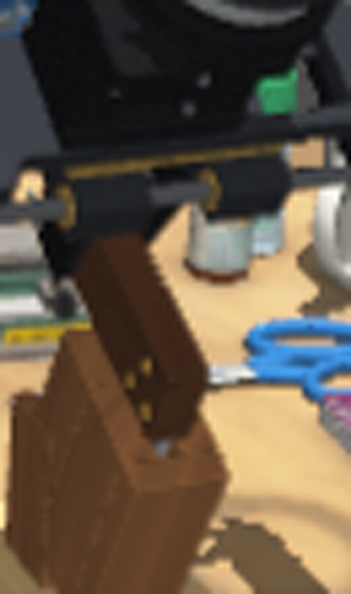

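Emit:
carry_out(targets=[[[0, 0, 0], [0, 0, 0]], [[0, 0, 0], [0, 0, 0]], [[0, 0, 0], [0, 0, 0]], [[0, 0, 0], [0, 0, 0]], [[0, 0, 0], [0, 0, 0]], [[0, 0, 0], [0, 0, 0]]], jaw=0.6)

```text
time_s: 28.0
tool_pos: [0.5957, -0.0425, 0.1447]
tool_rot: [-57.0, 0.0, -97.5]
force: [-0.3, -0.4, -0.5]
grip_width: 0.0506
```

```bash
python3 - <<'E'
from ov import *
o=env.get_obs(); print(o['time_s'],o['force'],o['grip_width'],o['tool_rot'])
print(tf(np.linalg.inv(HOL),o['tool_pos'])*1000)
im=save('scene','scene24')[:,:,::-1]
big=cv2.resize(im[120:230,305:370],None,fx=5.4,fy=5.4,interpolation=cv2.INTER_CUBIC)
b2=cv2.resize(cv2.imread('pics/scene0.png')[120:230,305:370],None,fx=5.4,fy=5.4,interpolation=cv2.INTER_CUBIC)
cv2.imwrite('pics/o24.png',np.hstack([big,b2]))
E
```

```text
28.0 [-0.29877686 -0.42555725 -0.46550108] 0.05057119254573398 [-5.69586888e+01  4.27181603e-02 -9.75374641e+01]
[[63.19353077 -0.24969534  1.13905625]]
```

View pics/o24.png

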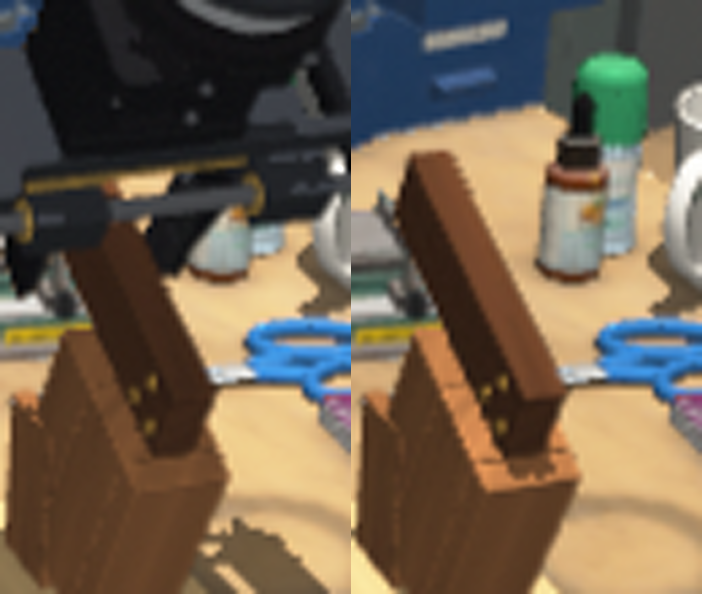

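Emit:
carry_out(targets=[[[0, -10, 0], [-2, 0, 0]], [[0, -20, 0], [-6, 0, 0]], [[0, -30, 0], [-8, 0, 0]], [[0, -30, 0], [-8, 0, 0]], [[0, -30, 0], [-8, 0, 0]], [[0, -20, 0], [-1, 0, 0]], [[0, 0, 0], [0, 0, 0]], [[0, 0, 0], [0, 0, 0]]], jaw=1)

```text
time_s: 28.85
tool_pos: [0.554, -0.0367, 0.2729]
tool_rot: [-89.4, 0.1, -97.5]
force: [-1.1, -0.5, -0.7]
grip_width: 0.0866
```

```bash
python3 - <<'E'
from ov import *
o=env.get_obs(); print(o['time_s'],o['force'],o['grip_width'],o['tool_pos'],o['tool_rot'],np.round(o['qpos'],1))
for c in('scene','wrist'): save(c,c+'25')
E
```

```text
28.85 [-1.09315012 -0.51208543 -0.72500677] 0.08664357469513342 [ 0.55400819 -0.03668425  0.27290768] [-8.94008394e+01  5.92322348e-02 -9.75101319e+01] [  35.6    7.7  -37.9   91.8    4.8   81.5 -100.2]
```

View pics/scene25.png

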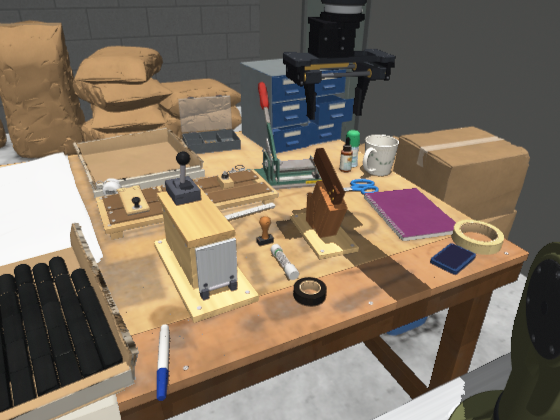

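View pics/wrist25.png

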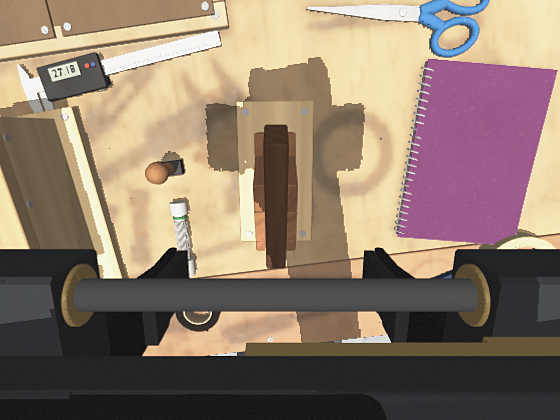

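```bash
python3 - <<'E'
from h import *
o=env.get_obs()
t=tf(FIX,np.array([105,.5,148])/1000)[0];print(t)
go(o,t,toolfor(FIX))
E
```

```text
[0.56273248 0.24059788 0.273     ]
shift [-276.3   -0.9  -26.6] n>= 6.0
turn [-0.51 -9.32  0.04] n>= 2.0
```

Emit:
carry_out(targets=[[[-25, 0, -3], [0, 0, 0]], [[-46, 0, -5], [0, 0, 0]], [[-46, 0, -5], [0, 0, 0]], [[-46, 0, -5], [0, 0, 0]], [[-46, 0, -4], [0, 0, 0]], [[-40, 0, -3], [0, 0, 0]], [[-27, 0, -2], [-0.5, -4.7, 0]], [[0, 0, 0], [0, -4.6, 0]], [[0, 0, 0], [0, 0, 0]], [[0, 0, 0], [0, 0, 0]]], jaw=0, squeeze=10)

```text
time_s: 29.95
tool_pos: [0.5631, 0.2392, 0.2729]
tool_rot: [-89.9, -0.1, -88.4]
force: [0.4, 0.4, 0.2]
grip_width: 0.0152
```

```bash
python3 - <<'E'
from h import *
o=env.get_obs();print(o['grip_width'],tf(np.linalg.inv(FIX),o['tool_pos'])*1000)
go(o,tf(FIX,np.array([105,.5,78])/1000)[0],toolfor(FIX))
save('wrist','wrist26')
E
```

```text
0.015193914762243998 [[105.33738709  -0.92787345 147.85790528]]
shift [-1.5 69.9 -0.4] n>= 2.0
turn [-0.08 -0.18  0.08] n>= 1.0
```

View pics/wrist26.png

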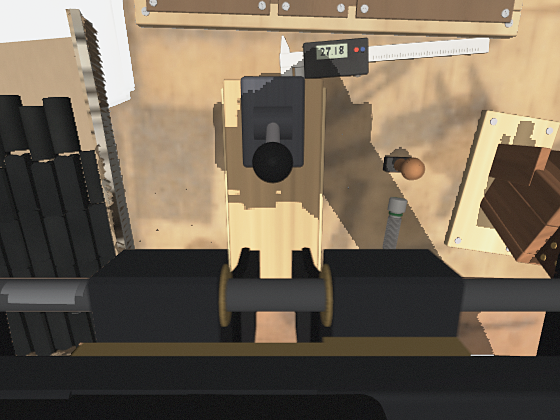

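Emit:
carry_out(targets=[[[-1, 20, 0], [0, 0, 0]], [[0, 25, 0], [0, 0, 0]], [[0, 25, 0], [0, 0, 0]], [[0, 0, 0], [0, 0, 0]], [[0, 0, 8], [0, 0, 0]], [[0, 0, 8], [0, 0, 0]], [[0, 0, 8], [0, 0, 0]], [[0, 0, 8], [0, 0, 0]], [[0, 0, 0], [0, 0, 0]]])

```text
time_s: 30.9
tool_pos: [0.5971, 0.2422, 0.2039]
tool_rot: [-89.8, 0.1, -88.3]
force: [0.7, -0.4, 0.4]
grip_width: 0.0006
```

Emit:
carry_out(targets=[[[0, 0, 8], [0, 0, 0]], [[0, 0, 8], [0, 0, 0]], [[0, 0, 8], [0, 0, 0]], [[0, 0, 8], [0, 0, 0]], [[0, 0, 0], [0, 0, 0]]])

```text
time_s: 31.4
tool_pos: [0.6289, 0.2429, 0.2032]
tool_rot: [-89.9, 0.0, -88.3]
force: [-0.8, -0.3, -0.3]
grip_width: 0.0006
```

```bash
python3 - <<'E'
from h import *
o=env.get_obs();print(o['time_s'],o['grip_width'],tf(np.linalg.inv(FIX),o['tool_pos'])*1000,o['force'])
im=save('scene','scene27')[:,:,::-1];cv2.imwrite('pics/s27.png',cv2.resize(im[90:300,130:270],None,fx=2.8,fy=2.8,interpolation=cv2.INTER_CUBIC))
E
```

```text
31.4 0.0005845244333615519 [[171.1968222    0.76019751  78.21284957]] [-0.75063572 -0.25467019 -0.34231194]
```

View pics/s27.png

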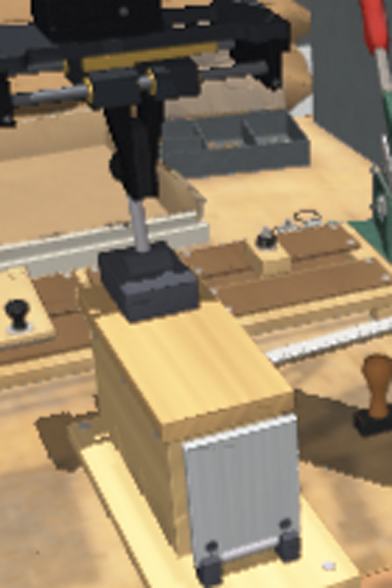

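Emit:
carry_out(targets=[[[0, 0, 6], [0, 0, 0]], [[0, 0, 6], [0, 0, 0]], [[0, 0, 3], [0, 0, 0]], [[0, 0, 0], [0, 0, 0]]])

```text
time_s: 31.85
tool_pos: [0.643, 0.2436, 0.2035]
tool_rot: [-89.9, 0.0, -88.2]
force: [-0.5, 0.7, 1.1]
grip_width: 0.0005
```

Emit:
carry_out(targets=[[[0, 0, 3], [0, 0, 0]], [[0, 0, 2], [0, 0, 0]], [[0, 0, 0], [0, 0, 0]]])

```text
time_s: 32.15
tool_pos: [0.645, 0.2439, 0.2036]
tool_rot: [-90.2, -0.1, -88.2]
force: [-8.3, -2.1, 2.2]
grip_width: 0.0005
```

Emit:
carry_out(targets=[[[0, 0, -15], [0, 0, 0]], [[0, 0, -25], [0, 0, 0]], [[0, 0, -25], [0, 0, 0]], [[0, -30, -20], [0, 0, 0]], [[0, -40, 0], [0, 0, 0]], [[0, -40, 0], [0, 0, 0]], [[0, 0, 0], [0, 0, 0]], [[0, 0, 0], [0, 0, 0]]])

```text
time_s: 32.95
tool_pos: [0.5632, 0.2415, 0.315]
tool_rot: [-89.7, 0.0, -88.2]
force: [0.5, -0.6, -0.3]
grip_width: 0.0005
```

```bash
python3 - <<'E'
from h import *
o=env.get_obs();print(o['time_s'],o['tool_pos'],o['tool_rot'],o['force'],tf(np.linalg.inv(FIX),o['tool_pos'])*1000)
im=save('scene','scene28');im=save('wrist','wrist28')[:,:,::-1].copy()
p=proj('wrist',tf(FIX,np.array([[175+70*np.sin(a),.3,22+70*np.cos(a)] for a in (.35,.4,.5)])/1000),o);print(p)
cv2.imwrite('pics/w28.png',im)
E
```

```text
32.95 [0.56315232 0.24150467 0.31499179] [-8.97033451e+01  3.86095350e-02 -8.82377979e+01] [ 0.53419207 -0.62379509 -0.29213156] [[105.44811243   1.39315505 189.99178631]]
[[277.55291747  88.37006241]
 [277.54427951  83.73168007]
 [277.52301303  74.91359512]]
```

View pics/w28.png

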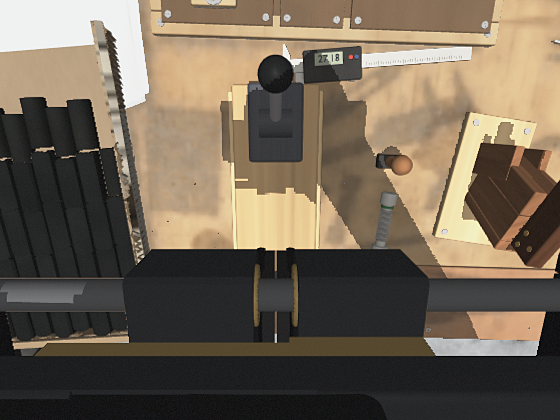

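View pics/scene28.png

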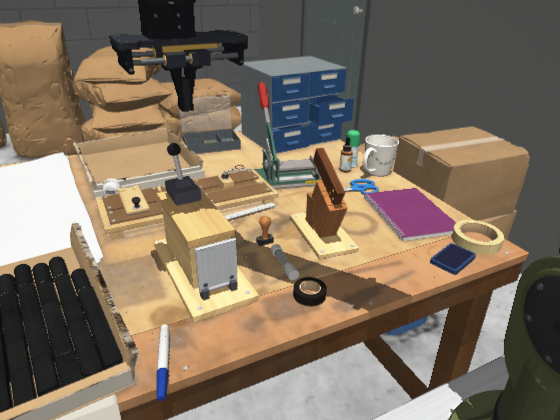

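Emit:
carry_out(targets=[[[0, 0, -30], [0, 0, 0]], [[0, 5, -30], [0, 0, 0]], [[0, 5, -28], [0, 0, 0]], [[0, 0, 0], [0, 0, 0]], [[0, 0, 0], [0, 0, 0]]])

```text
time_s: 33.55
tool_pos: [0.4744, 0.2377, 0.3026]
tool_rot: [-89.9, -0.1, -88.3]
force: [0.5, 0.3, 0.5]
grip_width: 0.0005
```

```bash
python3 - <<'E'
from h import *
o=env.get_obs();print(o['time_s'],o['tool_pos'],o['force'])
im=save('wrist','wrist29')[:,:,::-1]
big=cv2.resize(im[165:245,205:335],None,fx=6,fy=6,interpolation=cv2.INTER_CUBIC)
for pts,c in (([(20,42,0),(20,-42,0)],(255,0,255)),(plate(0),(0,255,0)),(plate(.03),(255,0,0)),(plate(-.03),(0,0,255))):
    p=proj('wrist',tf(FIX,np.array(pts)/1000),o);print(p);cv2.polylines(big,[np.int32((p-[205,165])*6+3)],False,c,1)
cv2.imwrite('pics/w29.png',big)
E
```

```text
33.55 [0.47443149 0.23770839 0.30263401] [0.49502858 0.32557423 0.5481576 ]
[[233.38728544 192.64340808]
 [318.52016816 192.48602935]]
[[241.74591773 210.40745404]
 [310.15098932 210.27584789]]
[[241.82310723 212.84918028]
 [310.07832747 212.71715655]]
[[241.67531466 207.93476082]
 [310.21648608 207.80361064]]
```

View pics/w29.png

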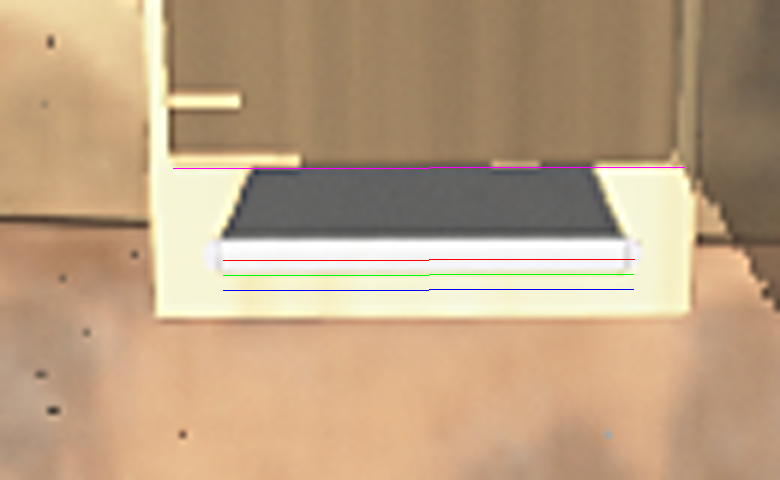

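```bash
python3 -c "
from cell import env; print(env.sign_off())"
```

```text
the job is handed in; nothing more can be done
None
```

The job is done and handed in at about 33.6 s on the robot's clock. The hand-in reports no verdict, so I can't say it passed.

**Squaring the plate:** I pulled the square out of its holder and laid the stock on the top board. I then slid it forward until the pushing force jumped, which I took as the blade sitting flush on the plate. I held about 18 N down and 10 N forward for about a second. The wrist camera afterwards showed the plate at about -0.006 rad from square, which is within the camera's accuracy.

**Putting the square back:** The first try failed. The blade tip landed just in front of the slot, and the square turned about 0.1 rad in the grip. I lifted it, tilted the tool to compensate, worked the blade into the slot and let go, and the square settled. The scene picture then looked the same as the one from the start.

**Lock lever:** I pushed it back until it hit its stop with about 8 N. The ball's position in the wrist camera matches a joint value of about 1.0, fully over.

**Other things:** The tape, plug gauge and stamp look unmoved in the last picture, which I judged by eye only. The fingers stayed clear of the end plate in every picture I took. The arm was clear of everything at hand-in.

**Doubts:**
- At the flush position the tool was about 2.5 mm further forward and 1 mm higher than my estimate of how the square sat in the grip. An early scene-camera reading gave the plate as -0.009 to -0.018 rad.
- The force, the torque and the later wrist pictures all fit a stock lying flat and a plate close to square, so I went on.

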